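Raise a snap-button bench stand by one hole and set the wax cup on it

ROBOT

A 6-joint arm with a two-finger parallel gripper is mounted at the origin on a cart in front of the work surface, level with it; the furniture and walls round the work are solid. World frame = base frame: x ahead of the robot, y to its left, z up, the work surface at z = 0. Lengths are in mm, angles in rad, forces in N, time in s.
With the tool pointing down it reaches from about 350 to 775 mm from the base axis. Payload 7.3 kg.
Tool frame: the origin (TCP) lies on the centre line of the jaws, within the pads' length; the fingertips stand 22 mm ahead of it and the grasp point (between the pads) lies 3 mm ahead of it; x points along the fingers, z is the direction in which the jaws open and shut, and the axes are right-handed (so a half turn about x gives the same grasp; the last joint's range is limited). The gripper opens to 92 mm and grips with 3 to 60 N. Pads are 19 mm wide; open, the fingers measure 130 mm over their backs; the gripper's body (75 mm by 190 mm) begins 47 mm behind the grasp point.
Start: joints at [1.021, 0.342, 1.524, -0, 1.275, -0.146], TCP at [206.267, 482.801, 248.741] pointing down, gripper open.
Joint ranges: [-2.53, 2.53], [-0.77, 2.02], [0.04, 2.7], [-1, 4.14], [0.28, 2.66], [-3.11, 3.11]. Speed limits (rad/s): [2.57, 2.57, 3.14, 3.14, 3.14, 3.14].

INTERFACE

Orientations are given as [roll, pitch, yaw] about the fixed x, y, z axes, in that order (R = Rz(yaw) Ry(pitch) Rx(roll)).
In Python, from plant import readout, imaging, bot gives the robot as it stands.
- The arm moves only by the tool arm_command, never from a script. Its argument "plan" is a list of rows, each an object of numbers: "tx", "ty", "tz": the shift along the tool's x, y, z in cm; "wx", "wy", "wz": the turn, a rotation vector about the tool's x, y, z in rad; "jaw": the opening, from -1 (shut) to 1 (fully open). In form: [{"tx": .., "ty": .., "tz": .., "wx": .., "wy": .., "wz": .., "jaw": ..}, ...]. A call has 1 to 20 rows; each row shifts and turns the commanded pose from where the row before left it, along the tool's axes as they then stand; what a row does not reach is not made up. A row lasts 1/10 s, in which the tool goes at most 50 mm and 8.59 degrees, less where a joint would pass 70% of its speed; a pose out of reach is approached as far as the arm can. A call with a gripper value outside its range is refused whole. The fingers move at their own pace and stop on an object; the grip force is fixed at half the most. Time passes only in rows, so rows that do not move let the fingers close. It gives the time, the measured TCP pose, the force and the opening at its end, in the units of the state.
- readout.get_obs(): the state, without advancing time (a new reading comes with each control period).
- imaging.capture(name): name is "scene" or "top" or "wrist"; returns the picture (384x512x3 uint8, blue, green, red); there is no depth.
- imaging.get_calibration(name): a dict with "fx", "fy", "cx", "cy" (pixels), "dist" ([k1, k2, p1, p2, k3] as OpenCV has them; the pictures are not rectified), "position" and "rotation" of the camera in the world; the wrist camera has in their place "mount" (4x4, takes a point from camera to tool coordinates, whose origin is the TCP and whose axes are the tool frame's). Camera axes: x right, y up, looking along -z (the intrinsics and any distortion apply to the point x, -y, -z); pixel columns grow to the right and rows downward; lengths in mm; the calibration is good to about 2 mm. A picture is of the moment at which its call begins: read the wrist's pose just before it. get_calibration takes no time and is no camera call.
- bot.close_job(): hands the job in, once; it reports no verdict.
The state is a dict: "time": time; "joint_positions": joint angles; "dq": joint speeds; "tau": joint torques, N m; "tool_pos": TCP position; "tcp_rot": TCP orientation; "contact_force": force on the tool from outside, world axes, zero at the start; "moment": the same for the moment, N m; "grip_width": finger opening in mm.
Only numpy, scipy, OpenCV 4.12 (cv2) and the standard library are available. Lean on these libraries where they do the work, as an engineer would, in place of code of your own. Each camera call takes 0.05 s, during which the arm holds its last target.

TASK

The little table of the telescopic bench stand is too low. Press its brass spring button flush and slide the sleeve up until the button snaps right out again in the very next hole, feeling for the catch and never forcing the sleeve against the button; then stand the wax cup upright in the middle of the raised table. Leave the other things on the bench where they are.

Things in the scene. Friction and masses are not known exactly. Their poses are not given: they have to be found in the camera images.
- stand: Bench stand, fixed to the bench: dark steel base plate 110 x 130 x 14 mm with an upright square post on it. Origin on the post's axis at bench level, z up. The spring button looks along the stand's -x; the side table stands off along its +y.
- sleeve (a joint): Height of the sliding sleeve in m: 0 at the start (within 1 mm; button in the top hole), positive up. It is stiff (about 3.5 N friction, more when moved fast, 2 N weight) and stays where it is left. With the button out in a hole it has about 1 mm of play up and down, then stops dead on the button; this latch may carry 16 N at most.
- sleeve_top (a point): Middle of the top of the sleeve (176 mm above the bench at the start; rises with it). Square aluminium tube 26 x 26 mm, 132 mm long plus a 4 mm black cap, faces parallel to the stand's x and y. Its -x face has three 12 mm holes: the top one 28 mm below this point, the next 38 to 62 mm farther down (not the same on every stand: feel for it), the third 34 mm below that.
- snap_button (a joint): Travel of the spring button into the post, in m: 0 fully out (it then stands 5 mm proud of the sleeve), 0.005 flush with the sleeve's outer face, 0.0068 wholly under the sleeve's wall (which is 1.8 mm thick). The spring pushes outwards with 2 N when out and 3.5 N when flush.
- button_tip (a point): Round tip of the brass snap button (10 mm in diameter), sticking out of the sleeve's hole along the stand's -x. It sits in the fixed post, 148 mm above the bench, and does not rise. Pinching it against the sleeve's opposite face (31 mm over the button) presses it flush and holds the sleeve at once; when the sleeve has risen 10 mm the button is under the wall.
- table_centre (a point): Middle of the upper side of the round side table (90 mm in diameter, black rubber top), 110 mm from the post's axis along the stand's +y, carried by the sleeve: about 62 mm above the bench at the start. It is level, with the stand's yaw.
- cup_mid (a point): Centre of the wax cup, half-way up: a small clear beaker of orange wax, 45 mm in diameter at the rim and 38 mm at the foot, 36 mm high, 45 g, loose on the bench.
- wax_cup: The same wax cup; origin in the middle of its underside, z up through its mouth.
- glue_bottle: Bystander: white glue bottle with a long nozzle, 36 mm in diameter, 110 mm high; origin at the middle of its foot. Loose.
- pink_beaker: Bystander: closed pink beaker, 78 mm in diameter, 104 mm high; origin at the middle of its foot. Loose.
- articulator_red: Bystander: red articulator with a cast, 172 x 104 x 124 mm; origin under its middle. Loose.
Things that resemble listed ones, but are neither listed nor needed, are in the scene too. Leave any orange look-alike of the stand alone.

How it is judged:
By the outcome, as a careful person would: the job done as asked, in the order asked, and still so for the second after the job is handed in, with the robot touching nothing.
It also fails if it takes over 69 s, if anything falls off the work surface, if the arm or the gripper's body presses on something with over 40 N, if the wrist force passes 120 N, or if a joint passes its speed limit or range.

## Working session

There is one attempt and no reset: what is moved stays moved. The work goes in short steps, Python scripts to look and compute and a tool call to move; the robot and the scene stay as the last step left them, time stands still between calls to the robot, and variables do not carry over. Pictures are saved under pics/ and viewed, and the job is handed in when it is done.

Besides the shell and the picture viewer there is one more tool, called after ">>>" by a JSON object that holds its "name" and its "arguments", one argument or row to a line. arm_command: Moves the arm, as the interface text tells. Its arguments: {"type":"object","properties":{"plan":{"type":"array"}},"required":["plan"]}

```bash
ls; mkdir -p pics; python3 - <<'E'
from plant import readout, imaging, bot
import cv2
print(readout.get_obs())
for n in ("scene","top","wrist"):
    cv2.imwrite(f"pics/{n}0.png",imaging.capture(n)); print(n,imaging.get_calibration(n))
E
```

```text
pics
{'time': 0.0, 'joint_positions': array([ 1.02101900e+00,  3.42729280e-01,  1.52502711e+00,  5.12549691e-06,
        1.27541340e+00, -1.45965898e-01]), 'dq': array([-1.62621102e-05, -2.25311236e-03, -3.26123884e-04,  3.23551427e-04,
        5.59074804e-04,  3.53579128e-05]), 'tau': array([-1.97979352e-03, -4.31248212e+01, -2.44217813e+01,  7.16175302e-02,
        5.61544276e-02, -1.45455815e-04]), 'tool_pos': array([206.04596229, 482.4611033 , 248.03802169]), 'tcp_rot': array([ 2.99251914,  1.56921918, -2.12368277]), 'contact_force': array([0.20807036, 1.24855162, 0.03365709]), 'moment': array([ 0.01483482, -0.01698336, -0.05352676]), 'grip_width': 91.90129190004879}
scene {'fx': 491.5905893694569, 'fy': 491.5905893694569, 'cx': 246.97950393581726, 'cy': 196.27139499125158, 'dist': array([-0.06153125,  0.        ,  0.        ,  0.        ,  0.        ]), 'position': array([ -284.13585225, -1063.30560448,  1228.73339169]), 'rotation': array([ 0.88233751, -0.01467807, -0.71795579])}
top {'fx': 360.805218864988, 'fy': 360.805218864988, 'cx': 256.2055021428415, 'cy': 192.26950884348534, 'dist': array([0.01042538, 0.        , 0.        , 0.        , 0.        ]), 'position': array([ 466.93898806,  -55.35326517, 1402.3620319 ]), 'rotation': array([ 0.0999562 ,  0.00235892, -1.56251934])}
wrist {'fx': 320.0924782527381, 'fy': 320.0924782527381, 'cx': 250.6272604496977, 'cy': 185.87459627063237, 'dist': array([-0.03294203,  0.        ,  0.        ,  0.        ,  0.        ]), 'mount': array([[ 3.58837301e-04,  2.52419995e-01, -9.67617702e-01,
        -1.34681643e+02],
       [ 1.32112012e-03,  9.67616800e-01,  2.52420250e-01,
         6.71771114e+01],
       [ 9.99999063e-01, -1.36891701e-03,  1.37398675e-05,
        -1.26171218e+00],
       [ 0.00000000e+00,  0.00000000e+00,  0.00000000e+00,
         1.00000000e+00]])}
```

View pics/scene0.png

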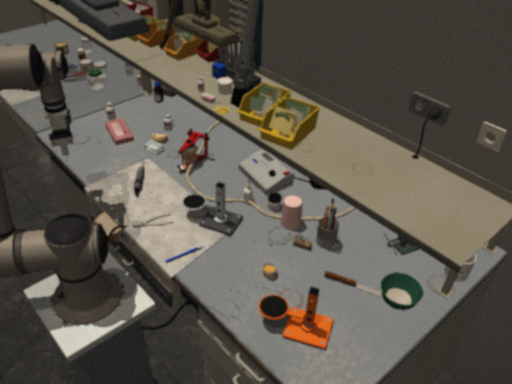

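View pics/top0.png

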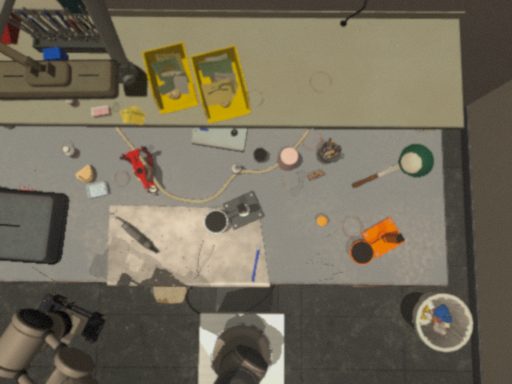

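View pics/wrist0.png

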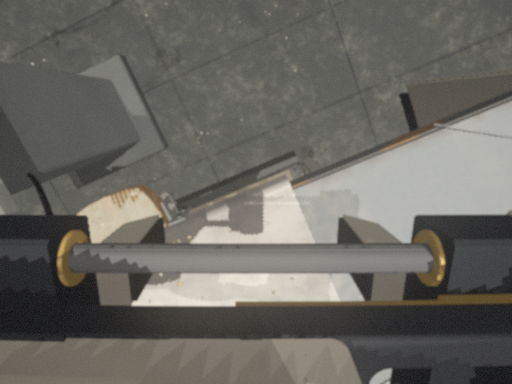

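The scene view shows the grey stand (post at about 220,200, table at 193,203) and the orange wax cup at (269,270). In the top view, the stand is at (243,210), its table at (217,221) and the cup at (322,220).

```bash
cat > h.py <<'E'
from plant import readout, imaging, bot
import cv2, numpy as np
from scipy.spatial.transform import Rotation as R
def campose(n,obs=None):
    c=imaging.get_calibration(n)
    if n=="wrist":
        o=obs or readout.get_obs(); Rt=R.from_euler('xyz',o['tcp_rot']).as_matrix()
        M=c['mount']; return c, o['tool_pos']+Rt@M[:3,3], Rt@M[:3,:3]
    return c,c['position'],R.from_euler('xyz',c['rotation']).as_matrix()
def ray(n,uv,obs=None):
    c,p,Rm=campose(n,obs); K=np.array([[c['fx'],0,c['cx']],[0,c['fy'],c['cy']],[0,0,1]])
    q=cv2.undistortPoints(np.array([[uv]],float),K,c['dist'])[0,0]
    d=Rm@np.array([q[0],-q[1],-1]); return p,d/np.linalg.norm(d)
def onz(n,uv,z,obs=None):
    p,d=ray(n,uv,obs); return p+d*(z-p[2])/d[2]
def proj(n,X,obs=None):
    c,p,Rm=campose(n,obs); K=np.array([[c['fx'],0,c['cx']],[0,c['fy'],c['cy']],[0,0,1]])
    q=Rm.T@(np.array(X,float)-p); q=q*[1,-1,-1]
    return cv2.projectPoints(q.reshape(1,1,3),np.zeros(3),np.zeros(3),K,c['dist'])[0][0,0]
def two(n1,u1,n2,u2,o1=None,o2=None):
    p1,d1=ray(n1,u1,o1);p2,d2=ray(n2,u2,o2)
    A=np.c_[d1,-d2];s=np.linalg.lstsq(A,p2-p1,rcond=None)[0]
    a=p1+d1*s[0];b=p2+d2*s[1]; return (a+b)/2,np.linalg.norm(a-b)
E
python3 - <<'E'
from h import *
np.set_printoptions(precision=1,suppress=True)
c,p,Rm=campose("top");print(Rm)
t=cv2.imread("pics/top0.png");s=cv2.imread("pics/scene0.png")
cv2.imwrite("pics/topc.png",cv2.resize(t[180:250,195:275],(800,700)[:2],interpolation=cv2.INTER_CUBIC)[:600])
cv2.imwrite("pics/scec.png",cv2.resize(s[175:240,170:250],(738,600),interpolation=cv2.INTER_CUBIC))
print(two("scene",(193,203),"top",(217,221)), two("scene",(269,270),"top",(322,220)))
print(onz("top",(217,221),62),onz("top",(322,220),36), onz("scene",(269,270),18))
for nm,im,n in(("t",t,"top"),("s",s,"scene")):
    h=cv2.cvtColor(im,cv2.COLOR_BGR2HSV)
    m=cv2.inRange(h,(5,120,120),(25,255,255))
    k,_,st,ce=cv2.connectedComponentsWithStats(m)
    for i in range(1,k):
        if st[i,4]>15: print(nm,st[i],ce[i],onz(n,ce[i],32))
E
```

```text
[[ 0.   1.  -0.1]
 [-1.   0.  -0. ]
 [-0.   0.1  1. ]]
(array([490.9,  95.7,  56.2]), np.float64(6.08998569758963)) (array([ 500.7, -302.5,   20.8]), np.float64(1.249904515983916))
[493.2  93.3  62. ] [ 500.8 -300.1   36. ] [ 501.9 -300.4   18. ]
t [ 141   42  110   82 3482] [206.2  89.9] [1006.6  148.5   32. ]
t [156  75   9  11  49] [159.1  81.1] [1040.9  334.5   32. ]
t [120 106  26  19 336] [132.7 115.5] [901.1 432.8  32. ]
t [ 78 168  12  12  71] [ 84.9 173.6] [671. 606.  32.]
t [317 216  10  10  86] [321.6 220.4] [ 499.3 -299.3   32. ]
t [350 217  55  48 993] [379.2 238.5] [ 433.5 -514.8   32. ]
t [421 306   9  14  44] [424.7 312.2] [ 165.9 -674.3   32. ]
t [433 317   6   6  23] [434.7 319.3] [ 141.3 -709.9   32. ]
s [138  35  10   6  21] [142.   37.6] [1219.6 1644.9   32. ]
s [181  38   6   6  18] [183.3  40.3] [1394.9 1440.2   32. ]
s [164  47  17   7  43] [171.4  50.4] [1247.7 1356.4   32. ]
s [237  95  83  47 878] [277.9 121.6] [1162.1  344.4   32. ]
s [214 106  16   9  97] [221.8 109.6] [1030.2  601.7   32. ]
s [264 265  11   8  73] [268.9 268.7] [ 496.5 -304.9   32. ]
s [ 258  296   75   52 1283] [305.  326.7] [ 421.8 -539.1   32. ]
```

View pics/topc.png

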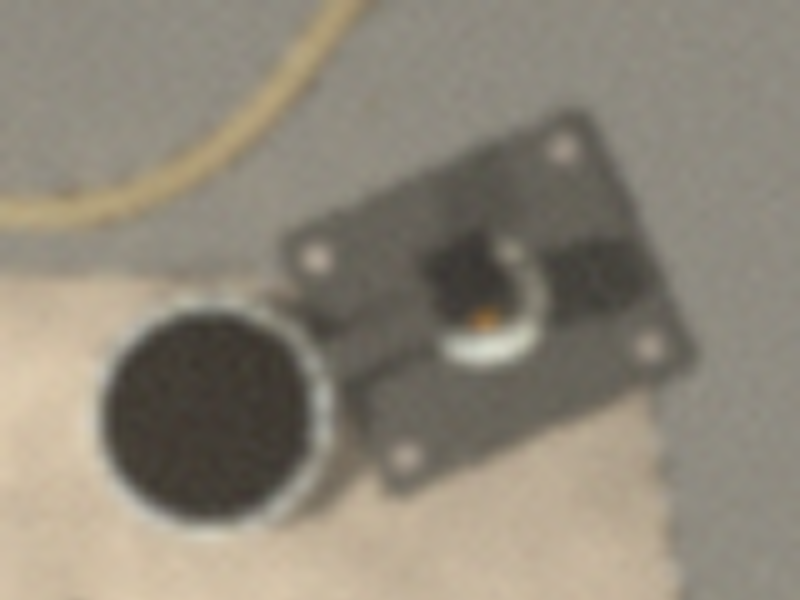

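View pics/scec.png

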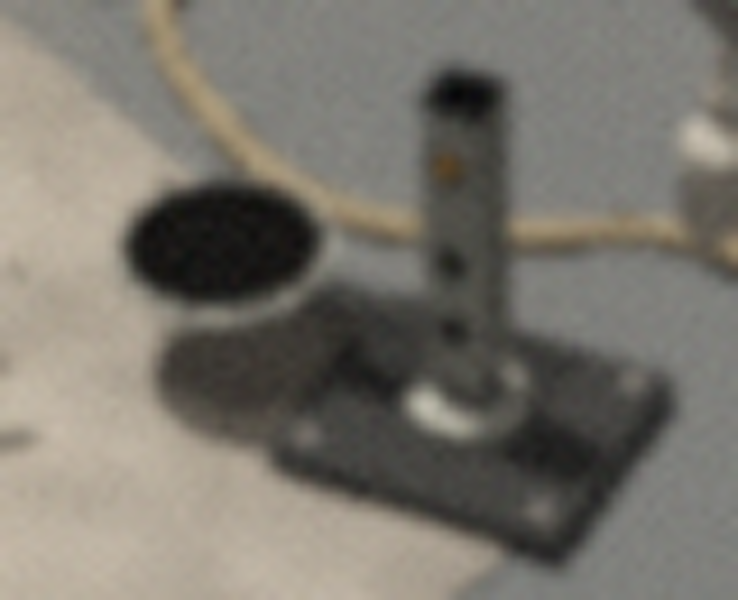

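```bash
python3 - <<'E'
from h import *
np.set_printoptions(precision=2,suppress=True)
T=lambda x,y:((x+.5)/10-.5+195,(y+.5)/10-.5+180)
S=lambda x,y:((x+.5)/9.225-.5+170,(y+.5)/9.2308-.5+175)
sc=[onz("top",T(*q),14)[:2] for q in((565,148),(317,258),(650,345),(407,456))]
print(sc,np.mean(sc,0))
print("yaw",[np.degrees(np.arctan2(-(v)[0],v[1])) for v in (sc[1]-sc[0],sc[3]-sc[2])],[np.degrees(np.arctan2(v[1],v[0])) for v in (sc[0]-sc[2],sc[1]-sc[3])])
tc=onz("top",T(208,413),62);tp=onz("top",T(468,272),176)
print("table",tc,"top",tp, "scene top",onz("scene",S(463,93),176),"scene table",onz("scene",S(224,245),62))
print("btn top",onz("top",T(487,318),148),"scene btn",onz("scene",S(447,167),148))
# hole heights on face
yaw=np.radians(23.9)
X=np.array([np.cos(yaw),np.sin(yaw),0])
for ax in (np.array([534,-6,0.]),np.array(list(np.mean(sc,0))+[0])):
  f=ax-13*X
  for q in ((447,167),(452,262),(455,330)):
    p,d=ray("scene",S(*q)); s=((f-p)@X)/(d@X); print(q,p+d*s)
o=readout.get_obs();print(R.from_euler('xyz',o['tcp_rot']).as_matrix())
s=cv2.imread("pics/scene0.png",0);print(s[180:216,214:226])
E
```

```text
[array([597.91, -31.07]), array([554.56,  64.09]), array([522.11, -64.48]), array([478.87,  28.33])] [538.36  -0.78]
yaw [np.float64(24.490101479984183), np.float64(24.985435604640823)] [np.float64(23.78921980060807), np.float64(25.2867723112304)]
table [493.72  99.38  62.  ] top [539.98  -1.31 176.  ] scene top [538.89  -0.98 176.  ] scene table [493.51  98.73  62.  ]
btn top [525.7   -6.88 148.  ] scene btn [527.83  -4.21 148.  ]
(447, 167) [522.23 -11.52 155.46]
(452, 262) [522.62 -12.4  109.12]
(455, 330) [522.8  -12.81  74.87]
(447, 167) [526.46  -6.   149.83]
(452, 262) [526.85  -6.89 103.25]
(455, 330) [527.03  -7.3   68.82]
[[-0.   -0.92  0.39]
 [-0.    0.39  0.92]
 [-1.    0.   -0.  ]]
[[124 125 129 128 124 123 126 125 131 124 128 126]
 [126 129 124 116 112 108 113 121 123 122 125 126]
 [126 127 115 102  83  78  88  96 102 112 121 124]
 [127 119  97  72  44  39  45  49  61  76  95 115]
 [123 109  82  45  27  15  19  22  30  48  75 104]
 [115  95  61  32  16   7  14  12  19  39  69 105]
 [115  92  63  43  29  26  25  20  26  45  75 102]
 [122 103  84  61  48  46  39  28  41  
[... 740 characters left out ...]
 63  47  54  71  72  72  65  67  84]
 [125 111  86  57  39  38  58  72  73  67  71  92]
 [129 114  88  67  49  42  59  76  74  65  74 102]
 [122 117  93  78  64  63  71  77  72  64  76  98]
 [108 103  92  85  73  76  78  79  73  68  78 101]
 [ 82  83  83  78  80  78  83  79  72  63  74 102]
 [ 67  70  70  75  74  71  77  81  72  63  76  97]
 [ 64  63  64  61  57  58  66  73  76  67  76  93]
 [ 56  61  61  56  37  38  55  74  71  68  70  84]
 [ 56  59  62  61  45  42  51  67  66  66  65  66]
 [ 55  59  68  69  62  58  65  77  74  65  65  67]
 [ 57  60  67  71  76  74  74  75  75  72  77  75]
 [ 56  61  72  75  77  79  80  73  72  74  85  98]
 [ 57  71  72  73  70  76  80  80  67  66  94 110]]
```

```bash
cat > plan.py <<'E'
from h import *
import sys,json
# usage: plan.py x y z(TCP) yaw_deg(of tool z) nrows
def Rt(yaw):
    z=np.array([np.cos(yaw),np.sin(yaw),0]);x=np.array([0,0,-1.]);y=np.cross(z,x);return np.c_[x,y,z]
def plan(p,yaw,n):
    o=readout.get_obs();R0=R.from_euler('xyz',o['tcp_rot']);R1=R.from_matrix(Rt(np.radians(yaw)))
    w=(R0.inv()*R1).as_rotvec(); p0=o['tool_pos'];rows=[]
    for i in range(n):
        Ri=R0*R.from_rotvec(w*i/n); d=Ri.inv().apply((np.array(p)-p0)/n)/10
        rows.append(dict(tx=round(d[0],2),ty=round(d[1],2),tz=round(d[2],2),wx=round(w[0]/n,3),wy=round(w[1]/n,3),wz=round(w[2]/n,3)))
    print(p0,o['time'],"w",w);print(json.dumps(rows).replace('"',''))
if __name__=="__main__":
    a=list(map(float,sys.argv[1:])); plan(a[:3],a[3],int(a[4]))
E
python3 plan.py 539 -1 305 24.5 17
```

```text
[206.12436342 482.5526661  248.20876109] 0.15 w [ 7.39400488e-01 -1.15769329e-03  2.93942765e-04]
[{tx: -0.33, ty: -2.92, tz: -1.85, wx: 0.043, wy: -0.0, wz: 0.0}, {tx: -0.33, ty: -3.0, tz: -1.72, wx: 0.043, wy: -0.0, wz: 0.0}, {tx: -0.33, ty: -3.07, tz: -1.59, wx: 0.043, wy: -0.0, wz: 0.0}, {tx: -0.33, ty: -3.13, tz: -1.45, wx: 0.043, wy: -0.0, wz: 0.0}, {tx: -0.33, ty: -3.19, tz: -1.31, wx: 0.043, wy: -0.0, wz: 0.0}, {tx: -0.33, ty: -3.25, tz: -1.17, wx: 0.043, wy: -0.0, wz: 0.0}, {tx: -0.33, ty: -3.3, tz: -1.03, wx: 0.043, wy: -0.0, wz: 0.0}, {tx: -0.33, ty: -3.34, tz: -0.89, wx: 0.043, wy: -0.0, wz: 0.0}, {tx: -0.33, ty: -3.37, tz: -0.74, wx: 0.043, wy: -0.0, wz: 0.0}, {tx: -0.33, ty: -3.4, tz: -0.59, wx: 0.043, wy: -0.0, wz: 0.0}, {tx: -0.33, ty: -3.42, tz: -0.44, wx: 0.043, wy: -0.0, wz: 0.0}, {tx: -0.33, ty: -3.44, tz: -0.3, wx: 0.043, wy: -0.0, wz: 0.0}, {tx: -0.33, ty: -3.45, tz: -0.15, wx: 0.043, wy: -0.0, wz: 0.0}, {tx: -0.33, ty: -3.45, tz: 0.0, wx: 0.043, wy: -0.0, wz: 0.0}, {tx: -0.33, ty: -3.45, tz: 0.15, wx: 0.043, wy: -0.0, wz: 0.0}, {tx: -0.33, ty: -3.44, tz: 0.3, wx: 0.043, wy: -0.0, wz: 0.0}, {tx: -0.33, ty: -3.42, tz: 0.45, wx: 0.043, wy: -0.0, wz: 0.0}]
```

>>> {"name": "arm_command", "arguments": {
  "plan": [
    {"tx":-0.33,"ty":-2.9,"tz":-1.85,"wx":0.043,"jaw":1},
    {"tx":-0.33,"ty":-3.0,"tz":-1.7,"wx":0.043,"jaw":1},
    {"tx":-0.33,"ty":-3.1,"tz":-1.6,"wx":0.043,"jaw":1},
    {"tx":-0.33,"ty":-3.1,"tz":-1.45,"wx":0.043,"jaw":1},
    {"tx":-0.33,"ty":-3.2,"tz":-1.3,"wx":0.043,"jaw":1},
    {"tx":-0.33,"ty":-3.25,"tz":-1.2,"wx":0.043,"jaw":1},
    {"tx":-0.33,"ty":-3.3,"tz":-1.0,"wx":0.043,"jaw":1},
    {"tx":-0.33,"ty":-3.3,"tz":-0.9,"wx":0.043,"jaw":1},
    {"tx":-0.33,"ty":-3.4,"tz":-0.75,"wx":0.043,"jaw":1},
    {"tx":-0.33,"ty":-3.4,"tz":-0.6,"wx":0.043,"jaw":1},
    {"tx":-0.33,"ty":-3.4,"tz":-0.45,"wx":0.043,"jaw":1},
    {"tx":-0.33,"ty":-3.4,"tz":-0.3,"wx":0.043,"jaw":1},
    {"tx":-0.33,"ty":-3.4,"tz":-0.15,"wx":0.043,"jaw":1},
    {"tx":-0.33,"ty":-3.4,"tz":0,"wx":0.043,"jaw":1},
    {"tx":-0.33,"ty":-3.4,"tz":0.15,"wx":0.043,"jaw":1},
    {"tx":-0.33,"ty":-3.4,"tz":0.3,"wx":0.043,"jaw":1},
    {"tx":-0.33,"ty":-3.4,"tz":0.45,"wx":0.043,"jaw":1},
    {"jaw":1},
    {"jaw":1}
  ]
}}

```text
invalid input at $.plan[0]: expected keys tx, ty, tz, wx, wy, wz, jaw
```

```bash
python3 - <<'E'
from h import *
o=readout.get_obs();im=imaging.capture("wrist");print(o)
cv2.imwrite("pics/w1.png",im)
print(proj("wrist",(539,-1,176),o))
E
```

```text
{'time': 0.15, 'joint_positions': array([ 1.02100180e+00,  3.42584931e-01,  1.52475259e+00, -3.04464673e-05,
        1.27542217e+00, -1.45995566e-01]), 'dq': array([ 0.00041045, -0.00159647, -0.00359531, -0.0016619 , -0.00039814,
       -0.00028436]), 'tau': array([ 1.33297035e-03, -4.31470764e+01, -2.44353354e+01,  7.18794856e-02,
        5.38270595e-02, -1.11303250e-04]), 'tool_pos': array([206.12436342, 482.5526661 , 248.20876109]), 'tcp_rot': array([ 3.02054184,  1.56962892, -2.09563723]), 'contact_force': array([-0.13278215, -0.1826154 , -0.02121159]), 'moment': array([ 0.00361865, -0.04048753,  0.04103499]), 'grip_width': 91.90286392477095}
[-13.99558058 601.83471041]
```

View pics/w1.png

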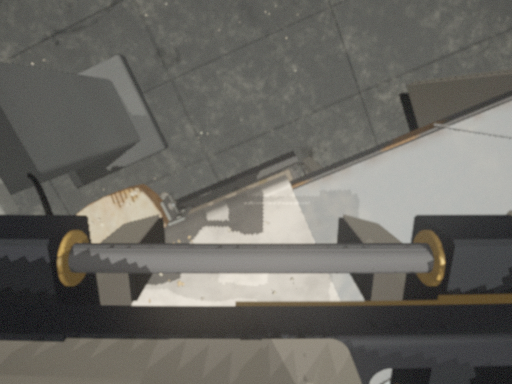

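All seven keys are required in each row. The arm has not moved, and the wrist picture is unchanged from the start pose.

>>> {"name": "arm_command", "arguments": {
  "plan": [
    {"tx":-0.33,"ty":-2.9,"tz":-1.85,"wx":0.043,"wy":0,"wz":0,"jaw":1},
    {"tx":-0.33,"ty":-3.0,"tz":-1.7,"wx":0.043,"wy":0,"wz":0,"jaw":1},
    {"tx":-0.33,"ty":-3.1,"tz":-1.6,"wx":0.043,"wy":0,"wz":0,"jaw":1},
    {"tx":-0.33,"ty":-3.1,"tz":-1.45,"wx":0.043,"wy":0,"wz":0,"jaw":1},
    {"tx":-0.33,"ty":-3.2,"tz":-1.3,"wx":0.043,"wy":0,"wz":0,"jaw":1},
    {"tx":-0.33,"ty":-3.25,"tz":-1.2,"wx":0.043,"wy":0,"wz":0,"jaw":1},
    {"tx":-0.33,"ty":-3.3,"tz":-1.0,"wx":0.043,"wy":0,"wz":0,"jaw":1},
    {"tx":-0.33,"ty":-3.3,"tz":-0.9,"wx":0.043,"wy":0,"wz":0,"jaw":1},
    {"tx":-0.33,"ty":-3.4,"tz":-0.75,"wx":0.043,"wy":0,"wz":0,"jaw":1},
    {"tx":-0.33,"ty":-3.4,"tz":-0.6,"wx":0.043,"wy":0,"wz":0,"jaw":1},
    {"tx":-0.33,"ty":-3.4,"tz":-0.45,"wx":0.043,"wy":0,"wz":0,"jaw":1},
    {"tx":-0.33,"ty":-3.4,"tz":-0.3,"wx":0.043,"wy":0,"wz":0,"jaw":1},
    {"tx":-0.33,"ty":-3.4,"tz":-0.15,"wx":0.043,"wy":0,"wz":0,"jaw":1},
    {"tx":-0.33,"ty":-3.4,"tz":0,"wx":0.043,"wy":0,"wz":0,"jaw":1},
    {"tx":-0.33,"ty":-3.4,"tz":0.15,"wx":0.043,"wy":0,"wz":0,"jaw":1},
    {"tx":-0.33,"ty":-3.4,"tz":0.3,"wx":0.043,"wy":0,"wz":0,"jaw":1},
    {"tx":-0.33,"ty":-3.4,"tz":0.45,"wx":0.043,"wy":0,"wz":0,"jaw":1},
    {"tx":0,"ty":0,"tz":0,"wx":0,"wy":0,"wz":0,"jaw":1},
    {"tx":0,"ty":0,"tz":0,"wx":0,"wy":0,"wz":0,"jaw":1}
  ]
}}

```text
time: 2.1
tool_pos: [538.8, 2.3, 304.3]
tcp_rot: [2.263, 1.569, 2.698]
contact_force: [-1.0, 0.0, -0.7]
grip_width: 92.1
```

```bash
python3 - <<'E'
from h import *
o=readout.get_obs();im=imaging.capture("wrist");print(o)
cv2.imwrite("pics/w2.png",im)
print(proj("wrist",(539,-1,176),o))
E
```

```text
{'time': 2.1, 'joint_positions': array([-1.38183982e-01,  3.31888182e-01,  1.38467681e+00,  4.07237490e-04,
        1.42630656e+00, -5.73212153e-01]), 'dq': array([ 0.03025181, -0.01875465,  0.02203541,  0.00567564,  0.00224567,
       -0.00192887]), 'tau': array([-1.13149233e+00, -4.33740485e+01, -2.63611758e+01, -6.87771058e-02,
       -6.82280413e-03, -6.28651120e-03]), 'tool_pos': array([538.83163327,   2.32026912, 304.25044575]), 'tcp_rot': array([2.26317586, 1.56945545, 2.69814514]), 'contact_force': array([-0.98112009,  0.04185586, -0.66278364]), 'moment': array([-0.03934545,  0.04793058, -0.01195841]), 'grip_width': 92.13272246155637}
[250.03246455 187.01363842]
```

View pics/w2.png

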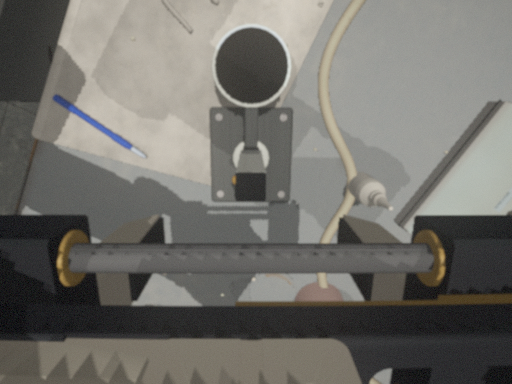

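The wrist view shows the black sleeve cap at about (251,187), the brass button on its left at (234,180), and the table at (252,66). The fingers are square to the stand.

```bash
python3 - <<'E'
from h import *
np.set_printoptions(precision=2,suppress=True)
im=cv2.imread("pics/w2.png");o=readout.get_obs()
cv2.imwrite("pics/w2c.png",cv2.resize(im[140:210,205:300],(800,590),interpolation=cv2.INTER_CUBIC))
g=cv2.cvtColor(im,cv2.COLOR_BGR2GRAY)
m=(g<30).astype(np.uint8);m[:165]=0;m[210:]=0
k,_,st,ce=cv2.connectedComponentsWithStats(m)
for i in range(1,k):
    if st[i,4]>60: print(st[i],ce[i],onz("wrist",ce[i],176,o))
h=cv2.cvtColor(im,cv2.COLOR_BGR2HSV);m=cv2.inRange(h,(8,120,70),(28,255,255));m[:150]=0;m[210:]=0;m[:,:200]=0;m[:,300:]=0
print(cv2.connectedComponentsWithStats(m)[2:])
m=(g<60).astype(np.uint8)*255;m[108:]=0;m[:,:200]=0;m[:,310:]=0
c=max(cv2.findContours(m,0,1)[0],key=cv2.contourArea);c=cv2.convexHull(c);e=cv2.fitEllipse(c);print(e,onz("wrist",e[0],62,o))
# edges of plate for yaw
for q in ((219,117),(284,117),(220,195),(282,195)): print(onz("wrist",q,14,o))
E
```

```text
(array([[     0,      0,    512,    384, 196589],
       [   233,    177,      3,      7,     19]], dtype=int32), array([[255.5 , 191.5 ],
       [234.  , 179.68]]))
((252.1476593017578, 83.19293212890625), (36.817893981933594, 48.1229248046875), 92.70568084716797) [502.11  82.96  62.  ]
[479.93  29.06  14.  ]
[556.58  64.92  14.  ]
[523.64 -67.2   14.  ]
[601.31 -30.85  14.  ]
```

View pics/w2c.png

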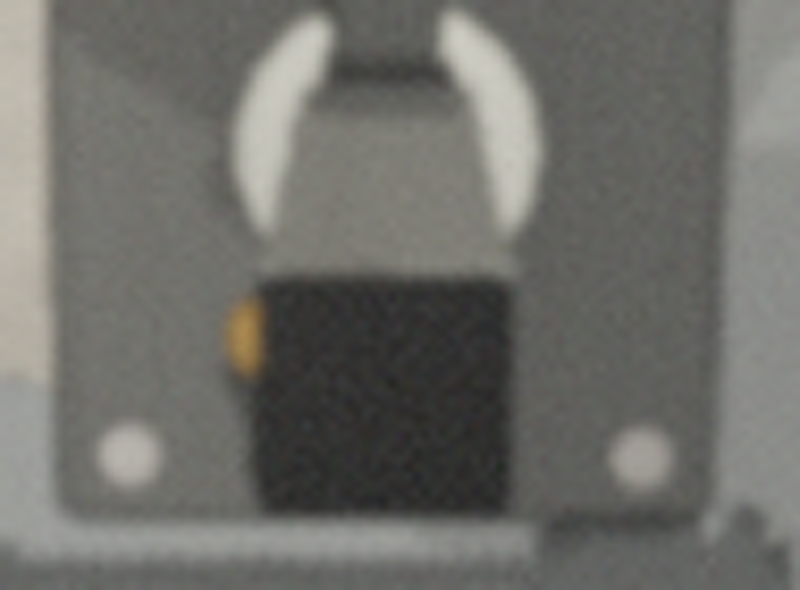

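>>> {"name": "arm_command", "arguments": {
  "plan": [
    {"tx":1,"ty":-0.27,"tz":-0.09,"wx":0,"wy":0,"wz":0,"jaw":1},
    {"tx":2,"ty":0,"tz":0,"wx":0,"wy":0,"wz":0,"jaw":1},
    {"tx":2,"ty":0,"tz":0,"wx":0,"wy":0,"wz":0,"jaw":1},
    {"tx":2,"ty":0,"tz":0,"wx":0,"wy":0,"wz":0,"jaw":1},
    {"tx":1,"ty":0,"tz":0,"wx":0,"wy":0,"wz":0,"jaw":1},
    {"tx":0,"ty":0,"tz":0,"wx":0,"wy":0,"wz":0,"jaw":1},
    {"tx":0,"ty":0,"tz":0,"wx":0,"wy":0,"wz":0,"jaw":1},
    {"tx":0,"ty":0,"tz":0,"wx":0,"wy":0,"wz":0,"jaw":1}
  ]
}}

```text
time: 2.95
tool_pos: [539.8, -0.1, 225.9]
tcp_rot: [-0.55, 1.569, -0.114]
contact_force: [-0.0, 0.1, 0.4]
grip_width: 91.5
```

```bash
python3 plan.py 539 -0.7 151 24.8 1; python3 - <<'E'
from h import *
o=readout.get_obs();im=imaging.capture("wrist")
cv2.imwrite("pics/w3.png",im)
print(proj("wrist",(539,-.7,176),o))
E
```

```text
[ 5.39774918e+02 -7.07645317e-02  2.25877643e+02] 2.95 w [0.0034654  0.00173649 0.00106134]
[{tx: 7.49, ty: -0.02, tz: -0.11, wx: 0.003, wy: 0.002, wz: 0.001}]
[249.93662437 215.09032212]
```

View pics/w3.png

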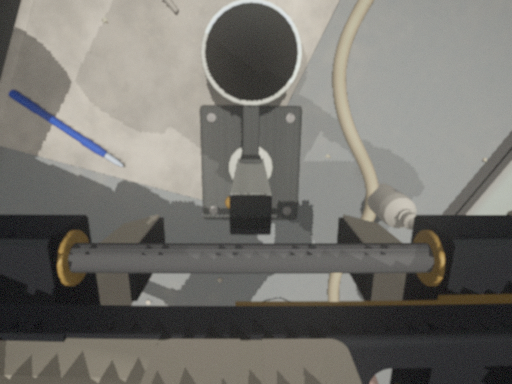

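The cap (231–271, centre about 251,213) lies between the jaws where predicted (250,215). I'll descend onto it.

>>> {"name": "arm_command", "arguments": {
  "plan": [
    {"tx":1.5,"ty":0,"tz":-0.06,"wx":0,"wy":0,"wz":0,"jaw":1},
    {"tx":1.5,"ty":0,"tz":0,"wx":0,"wy":0,"wz":0,"jaw":1},
    {"tx":1.5,"ty":0,"tz":0,"wx":0,"wy":0,"wz":0,"jaw":1},
    {"tx":1.5,"ty":0,"tz":0,"wx":0,"wy":0,"wz":0,"jaw":1},
    {"tx":1,"ty":0,"tz":0,"wx":0,"wy":0,"wz":0,"jaw":1},
    {"tx":0.5,"ty":0,"tz":0,"wx":0,"wy":0,"wz":0,"jaw":0.2},
    {"tx":0,"ty":0,"tz":0,"wx":0,"wy":0,"wz":0,"jaw":0},
    {"tx":0,"ty":0,"tz":0,"wx":0,"wy":0,"wz":0,"jaw":-0.2},
    {"tx":0,"ty":0,"tz":0,"wx":0,"wy":0,"wz":0,"jaw":-0.2},
    {"tx":0,"ty":0,"tz":0,"wx":0,"wy":0,"wz":0,"jaw":-0.2}
  ]
}}

```text
time: 4.0
tool_pos: [539.1, -0.4, 150.4]
tcp_rot: [-0.51, 1.57, -0.073]
contact_force: [0.2, 0.7, -0.2]
grip_width: 56.2
```

>>> {"name": "arm_command", "arguments": {
  "plan": [
    {"tx":0,"ty":0,"tz":0,"wx":0,"wy":0,"wz":0,"jaw":-0.2},
    {"tx":0,"ty":0,"tz":0,"wx":0,"wy":0,"wz":0,"jaw":-0.25},
    {"tx":0,"ty":0,"tz":0,"wx":0,"wy":0,"wz":0,"jaw":-0.3},
    {"tx":0,"ty":0,"tz":0,"wx":0,"wy":0,"wz":0,"jaw":-0.35},
    {"tx":0,"ty":0,"tz":0,"wx":0,"wy":0,"wz":0,"jaw":-0.35},
    {"tx":0,"ty":0,"tz":0,"wx":0,"wy":0,"wz":0,"jaw":-0.35}
  ]
}}

```text
time: 4.6
tool_pos: [538.4, -0.5, 149.8]
tcp_rot: [2.82, 1.57, -3.027]
contact_force: [-1.2, -1.1, 1.5]
grip_width: 29.6
```

>>> {"name": "arm_command", "arguments": {
  "plan": [
    {"tx":0,"ty":0,"tz":0,"wx":0,"wy":0,"wz":0,"jaw":-0.4},
    {"tx":0,"ty":0,"tz":0,"wx":0,"wy":0,"wz":0,"jaw":-0.44},
    {"tx":0,"ty":0,"tz":0,"wx":0,"wy":0,"wz":0,"jaw":-0.6},
    {"tx":0,"ty":0,"tz":0,"wx":0,"wy":0,"wz":0,"jaw":-1},
    {"tx":0,"ty":0,"tz":0,"wx":0,"wy":0,"wz":0,"jaw":-1},
    {"tx":0,"ty":0,"tz":0,"wx":0,"wy":0,"wz":0,"jaw":-1}
  ]
}}

```text
time: 5.2
tool_pos: [539.4, -0.1, 149.8]
tcp_rot: [-0.064, 1.569, 0.372]
contact_force: [4.5, 1.9, -3.5]
grip_width: 25.3
```

```bash
python3 - <<'E'
from h import *
o=readout.get_obs();print(o['tool_pos'],o['contact_force'],o['moment'],o['grip_width'])
im=imaging.capture("scene");print(readout.get_obs()['contact_force'])
cv2.imwrite("pics/s3.png",cv2.resize(im[145:240,150:270],(758,600),interpolation=cv2.INTER_CUBIC))
E
```

```text
[ 5.39448511e+02 -8.56836254e-02  1.49798579e+02] [ 4.45455582  1.92812764 -3.51277653] [ 0.23746665 -0.4950956  -0.24845071] 25.335473834877796
[ 5.8164382   2.06780015 -3.2476221 ]
```

View pics/s3.png

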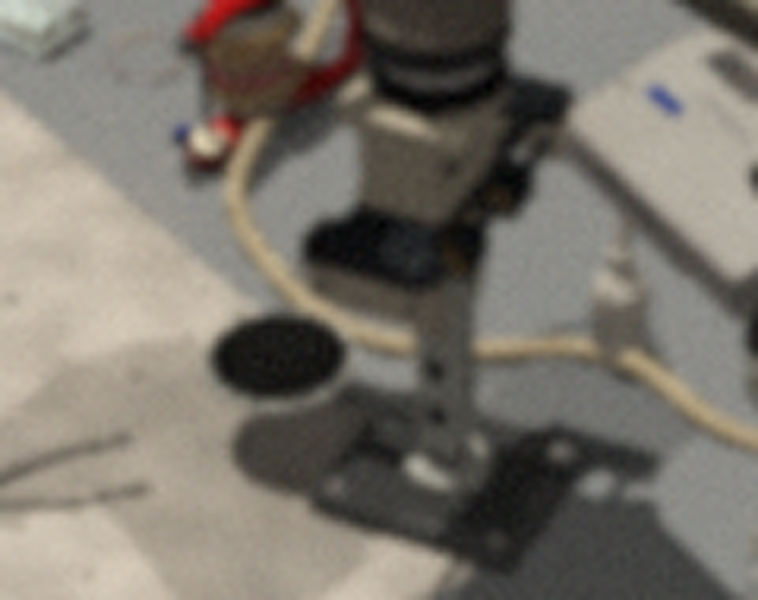

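>>> {"name": "arm_command", "arguments": {
  "plan": [
    {"tx":-0.05,"ty":0,"tz":0.05,"wx":0,"wy":0,"wz":0,"jaw":-1},
    {"tx":-0.05,"ty":0,"tz":0,"wx":0,"wy":0,"wz":0,"jaw":-1},
    {"tx":0,"ty":0,"tz":0,"wx":0,"wy":0,"wz":0,"jaw":-1}
  ]
}}

```text
time: 5.55
tool_pos: [539.4, -0.1, 150.5]
tcp_rot: [0.509, 1.57, 0.944]
contact_force: [4.2, 1.7, -8.2]
grip_width: 25.9
```

>>> {"name": "arm_command", "arguments": {
  "plan": [
    {"tx":-0.05,"ty":0,"tz":0.05,"wx":0,"wy":0,"wz":0,"jaw":-1},
    {"tx":0,"ty":0,"tz":0,"wx":0,"wy":0,"wz":0,"jaw":-1}
  ]
}}

```text
time: 5.75
tool_pos: [539.5, -0.1, 151.0]
tcp_rot: [2.54, 1.57, 2.976]
contact_force: [3.8, 1.3, -6.9]
grip_width: 25.9
```

```bash
python3 - <<'E'
from h import *
o=readout.get_obs();print(o['tool_pos'],o['contact_force'],o['moment'],o['grip_width'])
E
```

```text
[ 5.39476158e+02 -5.22602863e-02  1.50955402e+02] [ 3.77191611  1.33161872 -6.87012371] [ 0.10854497 -0.74091186 -0.30200806] 25.936617899084343
```

>>> {"name": "arm_command", "arguments": {
  "plan": [
    {"tx":-0.05,"ty":0,"tz":0.05,"wx":0,"wy":0,"wz":0,"jaw":-1},
    {"tx":-0.05,"ty":0,"tz":0,"wx":0,"wy":0,"wz":0,"jaw":-1},
    {"tx":-0.05,"ty":0,"tz":0,"wx":0,"wy":0,"wz":0,"jaw":-1},
    {"tx":-0.05,"ty":0,"tz":0,"wx":0,"wy":0,"wz":0,"jaw":-1}
  ]
}}

```text
time: 6.15
tool_pos: [539.6, 0.0, 153.1]
tcp_rot: [2.842, 1.569, -3.006]
contact_force: [-0.4, -1.9, -8.5]
grip_width: 25.8
```

>>> {"name": "arm_command", "arguments": {
  "plan": [
    {"tx":-0.1,"ty":0,"tz":0,"wx":0,"wy":0,"wz":0,"jaw":-1},
    {"tx":-0.1,"ty":0,"tz":0,"wx":0,"wy":0,"wz":0,"jaw":-1},
    {"tx":-0.1,"ty":0,"tz":0,"wx":0,"wy":0,"wz":0,"jaw":-1},
    {"tx":-0.1,"ty":0,"tz":0,"wx":0,"wy":0,"wz":0,"jaw":-1},
    {"tx":-0.1,"ty":0,"tz":0,"wx":0,"wy":0,"wz":0,"jaw":-1},
    {"tx":-0.1,"ty":0,"tz":0,"wx":0,"wy":0,"wz":0,"jaw":-1},
    {"tx":-0.1,"ty":0,"tz":0,"wx":0,"wy":0,"wz":0,"jaw":-1},
    {"tx":-0.1,"ty":0,"tz":0,"wx":0,"wy":0,"wz":0,"jaw":-1},
    {"tx":-0.1,"ty":0,"tz":0,"wx":0,"wy":0,"wz":0,"jaw":-1},
    {"tx":-0.1,"ty":0,"tz":0,"wx":0,"wy":0,"wz":0,"jaw":-1}
  ]
}}

```text
time: 7.15
tool_pos: [539.6, 0.0, 163.5]
tcp_rot: [2.953, 1.57, -2.894]
contact_force: [-3.2, -4.6, -8.2]
grip_width: 25.8
```

```bash
python3 - <<'E'
from h import *
o=readout.get_obs();print(o['tool_pos'],o['contact_force'],o['moment'],o['grip_width'])
im=imaging.capture("scene");print(readout.get_obs()['contact_force'])
cv2.imwrite("pics/s4.png",cv2.resize(im[145:240,150:270],(758,600),interpolation=cv2.INTER_CUBIC))
E
```

```text
[5.39554426e+02 4.99002995e-02 1.63461694e+02] [-3.1649163  -4.61979789 -8.16119351] [-0.56171137  0.25372541 -0.24783236] 25.759123474510062
[-4.36246822 -4.2142404  -2.83936534]
```

View pics/s4.png

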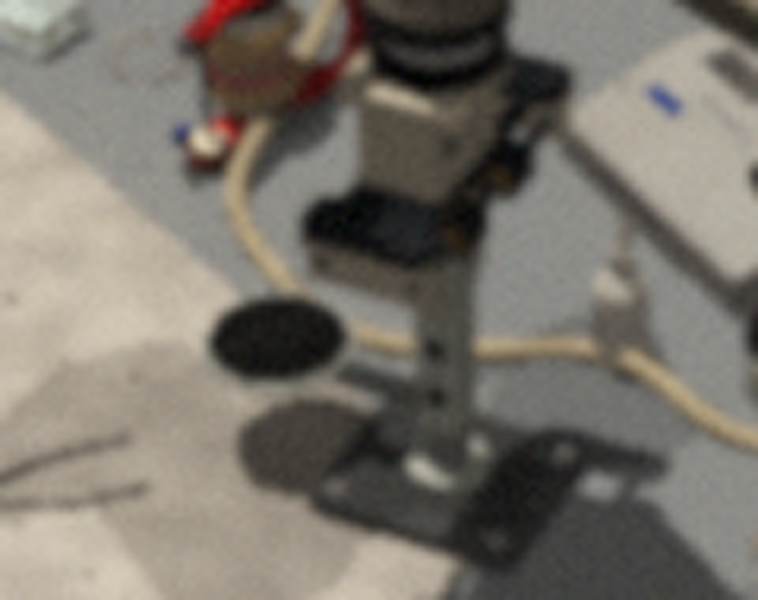

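The table has risen with the sleeve, and the two lower holes are visible at (435,347) and (435,397).

>>> {"name": "arm_command", "arguments": {
  "plan": [
    {"tx":-0.1,"ty":-0.03,"tz":-0.08,"wx":0,"wy":0,"wz":0,"jaw":-1},
    {"tx":-0.1,"ty":0,"tz":0,"wx":0,"wy":0,"wz":0,"jaw":-1},
    {"tx":-0.1,"ty":0,"tz":0,"wx":0,"wy":0,"wz":0,"jaw":-1},
    {"tx":-0.1,"ty":0,"tz":0,"wx":0,"wy":0,"wz":0,"jaw":-1},
    {"tx":-0.1,"ty":0,"tz":0,"wx":0,"wy":0,"wz":0,"jaw":-1},
    {"tx":-0.1,"ty":0,"tz":0,"wx":0,"wy":0,"wz":0,"jaw":-1},
    {"tx":-0.1,"ty":0,"tz":0,"wx":0,"wy":0,"wz":0,"jaw":-1},
    {"tx":-0.1,"ty":0,"tz":0,"wx":0,"wy":0,"wz":0,"jaw":-1},
    {"tx":-0.1,"ty":0,"tz":0,"wx":0,"wy":0,"wz":0,"jaw":-1},
    {"tx":-0.1,"ty":0,"tz":0,"wx":0,"wy":0,"wz":0,"jaw":-1},
    {"tx":-0.1,"ty":0,"tz":0,"wx":0,"wy":0,"wz":0,"jaw":-1},
    {"tx":-0.1,"ty":0,"tz":0,"wx":0,"wy":0,"wz":0,"jaw":-1},
    {"tx":-0.1,"ty":0,"tz":0,"wx":0,"wy":0,"wz":0,"jaw":-1},
    {"tx":-0.1,"ty":0,"tz":0,"wx":0,"wy":0,"wz":0,"jaw":-1},
    {"tx":-0.1,"ty":0,"tz":0,"wx":0,"wy":0,"wz":0,"jaw":-1},
    {"tx":-0.1,"ty":0,"tz":0,"wx":0,"wy":0,"wz":0,"jaw":-1},
    {"tx":-0.1,"ty":0,"tz":0,"wx":0,"wy":0,"wz":0,"jaw":-1},
    {"tx":-0.1,"ty":0,"tz":0,"wx":0,"wy":0,"wz":0,"jaw":-1},
    {"tx":-0.1,"ty":0,"tz":0,"wx":0,"wy":0,"wz":0,"jaw":-1},
    {"tx":-0.1,"ty":0,"tz":0,"wx":0,"wy":0,"wz":0,"jaw":-1}
  ]
}}

```text
time: 9.2
tool_pos: [539.5, -0.1, 183.4]
tcp_rot: [1.006, 1.57, 1.442]
contact_force: [-0.8, 5.7, -7.1]
grip_width: 25.8
```

```bash
python3 - <<'E'
from h import *
o=readout.get_obs();print(o['tool_pos'],o['contact_force'],o['moment'],o['grip_width'])
im=imaging.capture("scene");print(readout.get_obs()['contact_force'])
cv2.imwrite("pics/s5f.png",im)
cv2.imwrite("pics/s5.png",cv2.resize(im[145:240,150:270],(758,600),interpolation=cv2.INTER_CUBIC))
E
```

```text
[ 5.39503870e+02 -1.23085740e-01  1.83425418e+02] [-0.76313634  5.68419287 -7.08759216] [ 0.62030573  0.03725021 -0.31572882] 25.771492783498704
[-0.88352996  5.79778501 -5.12078252]
```

View pics/s5.png

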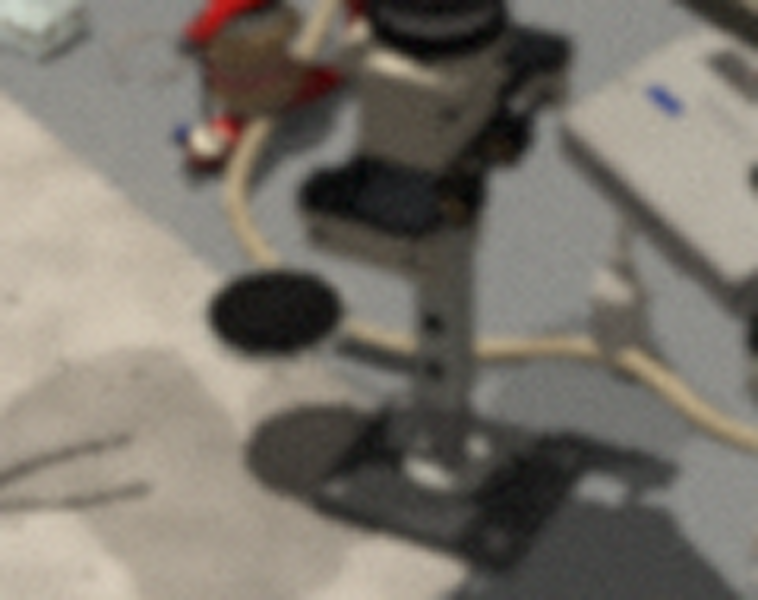

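```bash
python3 - <<'E'
from h import *
np.set_printoptions(precision=2,suppress=True)
yaw=np.radians(24.8);X=np.array([np.cos(yaw),np.sin(yaw),0]);f=np.array([539,-.7,0])-13*X
def z(u,v):
    p,d=ray("scene",(u,v));return p+d*(((f-p)@X)/(d@X))
for name,off in (("scene0",0),("s5f",33.6)):
    g=cv2.imread(f"pics/{name}.png",0).astype(float)
    a=g[190:215,215:221]
    # col profile minimum
    prof=75-g[:,217:221]; prof=np.clip(prof,0,None)
    S=prof.sum(1)
    print(name,[(r,int(S[r])) for r in range(180,216)])
    for lo,hi in ((201,206),(209,213)) if off==0 else ((192,199),(200,207)):
        w=np.clip(75-g[lo:hi,216:222]-8,0,None);yy,xx=np.mgrid[lo:hi,216:222]
        c=((w*xx).sum()/w.sum(),(w*yy).sum()/w.sum());print(c,z(*c),z(*c)[2]-off)
E
```

```text
scene0 [(180, 0), (181, 0), (182, 0), (183, 100), (184, 194), (185, 231), (186, 177), (187, 106), (188, 30), (189, 6), (190, 0), (191, 3), (192, 27), (193, 27), (194, 43), (195, 24), (196, 2), (197, 0), (198, 0), (199, 0), (200, 0), (201, 19), (202, 65), (203, 108), (204, 83), (205, 27), (206, 2), (207, 0), (208, 5), (209, 58), (210, 114), (211, 101), (212, 46), (213, 6), (214, 0), (215, 7)]
(np.float64(218.52298850574712), np.float64(203.1264367816092)) [527.22  -6.2  101.73] 101.72726939972495
(np.float64(218.40096618357487), np.float64(210.3719806763285)) [526.66  -4.98  67.16] 67.1607182358689
s5f [(180, 186), (181, 147), (182, 87), (183, 54), (184, 22), (185, 20), (186, 13), (187, 28), (188, 16), (189, 6), (190, 3), (191, 1), (192, 4), (193, 5), (194, 38), (195, 103), (196, 128), (197, 73), (198, 20), (199, 0), (200, 2), (201, 24), (202, 74), (203, 116), (204, 87), (205, 37), (206, 4), (207, 2), (208, 17), (209, 40), (210, 77), (211, 83), (212, 75), (213, 69), (214, 48), (215, 55)]
(np.float64(218.19909502262445), np.float64(195.78280542986425)) [527.04  -5.8  135.26] 101.65990115673426
(np.float64(218.16161616161617), np.float64(203.13636363636363)) [526.61  -4.89 101.16] 67.56246592857283
```

>>> {"name": "arm_command", "arguments": {
  "plan": [
    {"tx":-0.1,"ty":0.04,"tz":0.01,"wx":0,"wy":0,"wz":0,"jaw":-1},
    {"tx":-0.1,"ty":0,"tz":0,"wx":0,"wy":0,"wz":0,"jaw":-1},
    {"tx":-0.1,"ty":0,"tz":0,"wx":0,"wy":0,"wz":0,"jaw":-1},
    {"tx":-0.1,"ty":0,"tz":0,"wx":0,"wy":0,"wz":0,"jaw":-1},
    {"tx":-0.05,"ty":0,"tz":0,"wx":0,"wy":0,"wz":0,"jaw":-1}
  ]
}}

```text
time: 9.75
tool_pos: [539.5, -0.1, 188.0]
tcp_rot: [-0.735, 1.57, -0.299]
contact_force: [-0.5, 3.4, -6.9]
grip_width: 26.1
```

>>> {"name": "arm_command", "arguments": {
  "plan": [
    {"tx":-0.05,"ty":0,"tz":0,"wx":0,"wy":0,"wz":0,"jaw":-1},
    {"tx":-0.05,"ty":0,"tz":0,"wx":0,"wy":0,"wz":0,"jaw":-1},
    {"tx":-0.05,"ty":0,"tz":0,"wx":0,"wy":0,"wz":0,"jaw":-1}
  ]
}}

```text
time: 10.05
tool_pos: [539.5, -0.1, 189.4]
tcp_rot: [-0.855, 1.571, -0.419]
contact_force: [0.9, 3.2, -7.2]
grip_width: 25.9
```

>>> {"name": "arm_command", "arguments": {
  "plan": [
    {"tx":-0.05,"ty":0,"tz":0,"wx":0,"wy":0,"wz":0,"jaw":-1},
    {"tx":-0.05,"ty":0,"tz":0,"wx":0,"wy":0,"wz":0,"jaw":-1},
    {"tx":-0.05,"ty":0,"tz":0,"wx":0,"wy":0,"wz":0,"jaw":-1}
  ]
}}

```text
time: 10.35
tool_pos: [539.5, -0.1, 190.9]
tcp_rot: [-0.753, 1.571, -0.318]
contact_force: [1.3, 2.8, -6.5]
grip_width: 26.2
```

>>> {"name": "arm_command", "arguments": {
  "plan": [
    {"tx":-0.05,"ty":0,"tz":0,"wx":0,"wy":0,"wz":0,"jaw":-1},
    {"tx":-0.05,"ty":0,"tz":0,"wx":0,"wy":0,"wz":0,"jaw":-1}
  ]
}}

```text
time: 10.55
tool_pos: [539.5, -0.1, 192.0]
tcp_rot: [-0.851, 1.57, -0.415]
contact_force: [0.8, 1.2, -5.8]
grip_width: 26.0
```

```bash
cat > look.py <<'E'
from h import *
import sys
o=readout.get_obs();print(o['tool_pos'],o['contact_force'],o['grip_width'])
im=imaging.capture("scene");o=readout.get_obs();print(o['tool_pos'],o['contact_force'],o['time'])
h=cv2.cvtColor(im,cv2.COLOR_BGR2HSV).astype(int);b,g,r=[im[:,:,i].astype(int) for i in range(3)]
print((r-b)[188:202,214:225])
cv2.imwrite(f"pics/{sys.argv[1]}.png",cv2.resize(im[145:240,150:270],(758,600),interpolation=cv2.INTER_CUBIC))
E
python3 look.py s6
```

```text
[ 5.39508244e+02 -6.39937832e-02  1.91969175e+02] [ 0.77381466  1.16103573 -5.76520299] 26.01353020598152
[ 5.39508498e+02 -4.08987247e-02  1.92051712e+02] [-0.56820901  2.38163102 -4.52518638] 10.6
[[ 6  8 11 11 13 15 10  9  7  6  2]
 [ 5  5  6 11 10 11 11  8  7  8  5]
 [ 3  5  9  8  9  6  9  5  7  6  6]
 [ 4  3  8  9  5  8 11  8 10  7  6]
 [ 6  4  5  5  5 10  2  9  7  7  7]
 [ 4  2  3  3  2  4  6  7  9  6  4]
 [ 4  6  5  5  6  2  7  6  6  9  6]
 [ 8  6  7  4  4  7  6  6  5  6  6]
 [ 6  6  7  8  9  7  8  6  7  6  5]
 [14 15 10  8  6  7  9  7  7  8 10]
 [18 18  7 12  9  7  8  3  6  6 12]
 [10 12  8  4  7  6  5  9  6  6 16]
 [ 4  8  7  3  8  7  7  9  4 10 17]
 [ 5  6  4  6 -1  2  7  8  6  6 11]]
```

>>> {"name": "arm_command", "arguments": {
  "plan": [
    {"tx":-0.05,"ty":0,"tz":0,"wx":0,"wy":0,"wz":0,"jaw":-1}
  ]
}}

```text
time: 10.7
tool_pos: [539.5, -0.1, 192.5]
tcp_rot: [-0.745, 1.57, -0.309]
contact_force: [-0.3, 2.2, -6.5]
grip_width: 25.7
```

>>> {"name": "arm_command", "arguments": {
  "plan": [
    {"tx":-0.05,"ty":0,"tz":0,"wx":0,"wy":0,"wz":0,"jaw":-1}
  ]
}}

```text
time: 10.8
tool_pos: [539.5, -0.0, 193.0]
tcp_rot: [-0.729, 1.57, -0.293]
contact_force: [0.4, 0.9, -4.7]
grip_width: 26.2
```

```bash
python3 look.py s7
```

```text
[ 5.39511308e+02 -2.33016233e-02  1.92995895e+02] [ 0.35808523  0.87447664 -4.72167696] 26.229554988987893
[ 5.39532225e+02 -5.06233525e-02  1.93090768e+02] [-0.3560563   1.54592956 -2.97040721] 10.85
[[ 5  6 10 10 10 14 13  7  5  7  5]
 [ 5  6  9  9 10 10  5  9  9  4  6]
 [ 6  5  5  7  9  9  7  7 10  5  7]
 [ 4  3  7  8  6  7 10  5  7  7  7]
 [ 6  6  6  5  5  5  8  8  8  6  6]
 [ 6  3  7  2  3  7  3  6  8  6  6]
 [ 5  7  7  4  2  3  6  6  7  5  4]
 [ 8  7  8  6  4  8  6  8  7  6  5]
 [ 8  8  7  7  6  8  8  7  9  8  6]
 [14 15 12  9  8  7  7 10 10  7  8]
 [19 17 13  5  9  6  9  8  6  7 12]
 [13 10  7  6  6  4  9  7  8  8 16]
 [ 3  2  7  3  5  8 10  8  6 11 17]
 [ 4  4  5  4  1  4  7  5  6  8 15]]
```

>>> {"name": "arm_command", "arguments": {
  "plan": [
    {"tx":-0.05,"ty":0,"tz":0,"wx":0,"wy":0,"wz":0,"jaw":-1}
  ]
}}

```text
time: 10.95
tool_pos: [539.5, -0.0, 193.5]
tcp_rot: [-0.779, 1.571, -0.343]
contact_force: [0.1, 1.3, -5.0]
grip_width: 26.2
```

>>> {"name": "arm_command", "arguments": {
  "plan": [
    {"tx":-0.05,"ty":0,"tz":0,"wx":0,"wy":0,"wz":0,"jaw":-1}
  ]
}}

```text
time: 11.05
tool_pos: [539.5, -0.0, 194.0]
tcp_rot: [-0.707, 1.57, -0.271]
contact_force: [-0.6, 1.0, -3.9]
grip_width: 26.1
```

```bash
python3 look.py s8
```

```text
[ 5.39522232e+02 -4.00752796e-02  1.94004736e+02] [-0.64308489  1.0125859  -3.88121606] 26.08613131410765
[ 5.39536033e+02 -5.94390352e-02  1.94176834e+02] [-0.26957124  1.13597959 -0.50352298] 11.1
[[ 5  7 11 11 13 13  9  9  8  7  7]
 [ 5  6  6  7 10 10  8  4  6  9  5]
 [ 6  5  7  8  6  7  7  8  7  6  6]
 [ 7  6  6  8  7  5  8  8  6  7  3]
 [ 3  4  6  4  8  5  5  6  7  7  5]
 [ 5  7  7  5  6  5  5  4  6  9  5]
 [ 7  6  6  4  4  6  7  8  7  4  3]
 [ 6  6  8  8  4  5  3  7  5  5  6]
 [ 6 11  5  8  4  5  9  8  9  6  5]
 [11 12  8  7  7  4  7 10 11  8  5]
 [15 13  8 11  8  8  6  5  6  9 11]
 [10  8  7 10  7  9  8  5  8  7 15]
 [ 6  4  6  6  6  3  8  8  4  9 15]
 [ 4  1  5  6  9  2  7  7  8  8 10]]
```

>>> {"name": "arm_command", "arguments": {
  "plan": [
    {"tx":-0.05,"ty":0,"tz":0,"wx":0,"wy":0,"wz":0,"jaw":-1}
  ]
}}

```text
time: 11.2
tool_pos: [539.5, -0.1, 194.7]
tcp_rot: [-0.697, 1.57, -0.261]
contact_force: [-1.4, 0.8, -1.8]
grip_width: 25.7
```

```bash
python3 look.py s9
```

```text
[ 5.39521572e+02 -6.88933015e-02  1.94745353e+02] [-1.42503084  0.83130839 -1.81467513] 25.67953758412906
[ 5.39569702e+02 -7.15084338e-02  1.94907169e+02] [-1.09758815  0.82540161  1.34868853] 11.25
[[ 6  5  9  9 10 12 10  8  7  9  4]
 [ 7  7  7  6  8  8  9  7  7  6  4]
 [ 4  7  8  9  9  9  7  8  6  6  6]
 [ 7  7  9  9 12 11  9  4  9  7  6]
 [ 3  7  7 12 17 14  7  7  7  8  5]
 [ 5  5  9 10 16 15 11  4  6  4  5]
 [ 7  6  6  7  8  8  6  6  8  7  6]
 [ 7  7  5  6  8  7  6  7  8  5  9]
 [ 7  6  6  6  6  9  7  4  6  6  9]
 [ 8  7  9  8  8  6  9  8  8  8 11]
 [ 5  7  3  7 11  8  5  6  3  5  9]
 [ 6  5  8  7  4  6  7  7  9  8 17]
 [ 0  4  4  3  3  6  6  4  8  9 15]
 [ 5  5  5  6  3  5  7  8  7  6 12]]
```

>>> {"name": "arm_command", "arguments": {
  "plan": [
    {"tx":-0.05,"ty":0,"tz":0,"wx":0,"wy":0,"wz":0,"jaw":-1}
  ]
}}

```text
time: 11.35
tool_pos: [539.5, -0.0, 195.3]
tcp_rot: [-0.628, 1.57, -0.192]
contact_force: [-0.7, 1.2, -1.2]
grip_width: 25.7
```

```bash
python3 look.py s10
```

```text
[ 5.39539992e+02 -3.44330949e-02  1.95256072e+02] [-0.65873227  1.2314226  -1.23187094] 25.661198857267117
[ 5.39538491e+02 -3.25716749e-02  1.95300377e+02] [-1.71794089 -0.13977951  1.0944426 ] 11.4
[[ 3  4  9  9 12 11 11 12  6  7  7]
 [ 3  8  7  6 11 11  9  9  6  7  4]
 [ 6  7  7  8  9  9  9  9  6  8  4]
 [ 5  4  8  9 14 10  6  6  7  5  4]
 [ 3  6  7 15 21 16 10  8  9  5  5]
 [ 3  5 11 18 23 18 10  7  7  9  6]
 [ 5  5  6 11 14 12 10  5  7  5  5]
 [ 5  5  6  7  9  6  7  7  7  6  6]
 [ 4  9  7  8  6  7  6  7  9  7  4]
 [ 6  7  7  8  8  8 10  6  6  5  7]
 [ 4  5  9  9  6  6  7  7  6  8 14]
 [ 5  6  6  9  4  8  8  9  7 10 20]
 [ 4  4  2  2  3  5  5  8  6  8 18]
 [ 6  5  5  5  1  5  6 10  6  9 13]]
```

Brass colour is now showing in the hole, so the button is emerging. I'll continue in half-millimetre steps.

>>> {"name": "arm_command", "arguments": {
  "plan": [
    {"tx":-0.05,"ty":0,"tz":0,"wx":0,"wy":0,"wz":0,"jaw":-1}
  ]
}}

```text
time: 11.5
tool_pos: [539.5, -0.0, 195.5]
tcp_rot: [-0.563, 1.57, -0.127]
contact_force: [0.9, 1.2, -2.5]
grip_width: 26.0
```

```bash
python3 look.py s11; python3 -c "
import cv2
im=cv2.imread('pics/scene0.png').astype(int);print((im[:,:,2]-im[:,:,0])[188:200,214:225])"
```

```text
[ 5.39533485e+02 -3.18797831e-02  1.95511711e+02] [ 0.89086464  1.20955101 -2.51215153] 25.98111274449498
[ 5.39579364e+02 -2.16266050e-02  1.95509161e+02] [-0.68110404  0.99388433 -0.20621965] 11.55
[[ 4  6 11  9  7 12  8 10  7  5  2]
 [ 6  6  7 10  8  7 10  9  7  7  5]
 [ 6  2  7  8  8  9  6  8  9  6  4]
 [ 6  5  9 12 15 11  9  7  6  9  4]
 [ 5  5  9 14 25 17 10  6  7  6  6]
 [ 3  6  7 18 30 20 11 10  7  7  5]
 [ 6  6  6 11 15 12  6  5  5  6  5]
 [ 6  6  7  6  8  8  9  7  8  7  3]
 [ 6  7  7 11  7  8 11  6  6  5  7]
 [ 3  8 10  8  8  5  6  8  7  8  7]
 [ 7  6  7 11  7  8  8  9  7  8 14]
 [ 6  6  5  3  2  6  7  7  9  7 16]
 [ 4  3  5  5  3  9  7  8  8 11 15]
 [ 6  5  5  6  3  5  6  6  6  7 14]]
[[ 5  3  5  6  8  4  3  5  6  8  5]
 [ 3  8  5  5  6  8  8  5  5  5  5]
 [ 4  7  5  9 11 10  7  8  6  6  2]
 [ 5  4  8 16 21 14  9  7  7  6  6]
 [ 0  4 12 32 46 30 13 11  6  7  4]
 [ 5  7 14 36 46 34 18  9  4  7  5]
 [ 9  6 10 21 26 21 10  6 10  6  6]
 [ 6  5  5  9 12  7  8  5  5  6  6]
 [10  8 10  5  8  7 10  3  7  7  6]
 [19 15  8  7  8  8  6  4  7  9  8]
 [34 25 13  8  8 10  9  6  8  8 11]
 [43 30 15  9  6  8  7  5  7  7 15]]
```

View pics/s11.png

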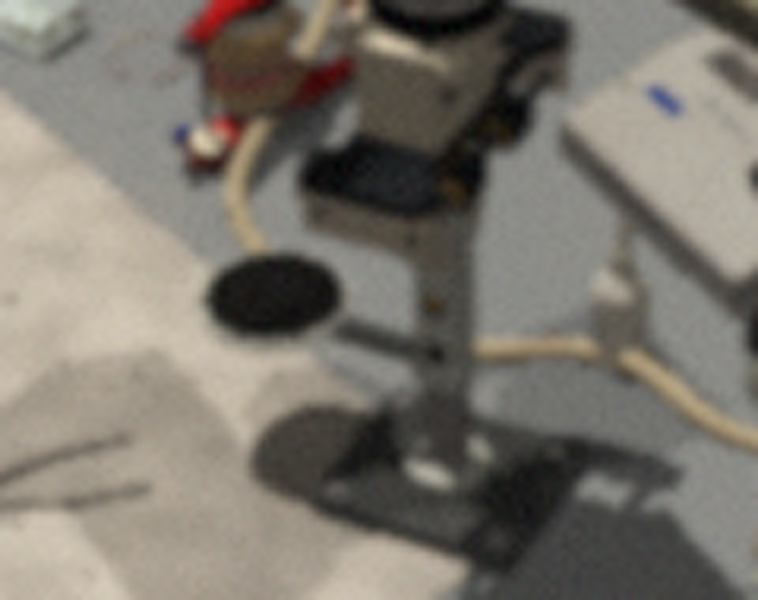

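Brass spot at (433,303) in the middle hole. The sleeve still moves freely with little force.

>>> {"name": "arm_command", "arguments": {
  "plan": [
    {"tx":-0.04,"ty":0,"tz":0,"wx":0,"wy":0,"wz":0,"jaw":-1}
  ]
}}

```text
time: 11.65
tool_pos: [539.6, 0.0, 195.7]
tcp_rot: [-0.525, 1.57, -0.089]
contact_force: [0.9, 0.8, -4.0]
grip_width: 25.8
```

```bash
python3 look.py s12
```

```text
[5.39554840e+02 2.86328747e-03 1.95681473e+02] [ 0.8632464   0.83297213 -3.97852751] 25.812184683276588
[5.39556535e+02 2.30313872e-03 1.95668713e+02] [-0.29409636  0.56331159 -1.5018549 ] 11.7
[[ 6  8  8 12 12 11  8  8 11  6  6]
 [ 4  4  6  8  7  9  7  7  8  7  6]
 [ 3  5  8  8  8  9  9  9  9  5  6]
 [ 3  3  8 11 13  9  9  8  6  8  4]
 [ 5  7  9 18 22 18  9  6  6  8  7]
 [ 7  5 10 23 26 18 10  9  8  7  4]
 [ 4  6  6 16 19 13 10  4  8  6  7]
 [ 6  8  5  9 10  7  6  9  6  4  6]
 [ 8  6  6  7  4  7  8  8  8  6  7]
 [ 3  7 11  8  6  8  7  8  9  5  7]
 [ 4  5  6  7  5  7 10  7  6  8 11]
 [ 4  5  8  7  4  8  4  9  8  6 18]
 [ 7  6  6  6  4  7  5  7  5  8 18]
 [ 4  6  7  7  6  4  3  8  4  6 14]]
```

>>> {"name": "arm_command", "arguments": {
  "plan": [
    {"tx":-0.03,"ty":0,"tz":0,"wx":0,"wy":0,"wz":0,"jaw":-1}
  ]
}}

```text
time: 11.8
tool_pos: [539.5, -0.0, 195.8]
tcp_rot: [-0.15, 1.571, 0.286]
contact_force: [0.7, 1.3, -4.2]
grip_width: 26.3
```

```bash
python3 look.py s13
```

```text
[ 5.39536191e+02 -2.33233376e-03  1.95799947e+02] [ 0.74088976  1.34235926 -4.20090827] 26.267309604306
[ 5.39567355e+02 -2.53228997e-02  1.95829802e+02] [ 2.07939141  0.99698356 -3.2379955 ] 11.85
[[ 4  6 10  9 12  8 12 11  8  6  6]
 [ 4  6  7  8  8  8  8  6  7  9  6]
 [ 5  6  7  8  9  8  7 11  7  6  5]
 [ 8  5  7  9 11 11 10  4  7  8  5]
 [ 6  7 10 16 20 18 10  6  9  5  4]
 [ 4  4 12 18 27 22 10 10  6  6  6]
 [ 4  6  8 15 19 13  7 11  7  7  7]
 [ 7  6  6  8 10 11  8  8  7  4  9]
 [ 6  7  9 10  6  5  5  8  8  7  6]
 [ 1  7  8  8  7  7  8  6  2  6  8]
 [ 5  6  6 10  7  6  6  9  8  7  9]
 [ 4  4  6  6  8  7  4  6  6  5 16]
 [ 0  4  8  4  3  5  4  4  8  8 19]
 [ 5  3  7  7  2  7  6  6  5 10 13]]
```

```bash
python3 - <<'E'
from h import *
yaw=np.radians(24.8);X=np.array([np.cos(yaw),np.sin(yaw),0]);f=np.array([539,-.7,148])-13*X
for k in (0,2.5,5): print(k,proj("scene",f-k*X))
def cen(im):
    d=np.clip((im[:,:,2].astype(int)-im[:,:,0])[189:197,214:223]-10,0,None);yy,xx=np.mgrid[189:197,214:223];print((d*xx).sum()/d.sum(),(d*yy).sum()/d.sum(),d.sum())
cen(cv2.imread("pics/scene0.png"))
ims=[imaging.capture("scene") for _ in range(3)]
for i in ims:cen(i)
print(readout.get_obs()['contact_force'],readout.get_obs()['tool_pos'])
g=ims[0][188:198,213:224];print(g[:,:,2]);print(cv2.imread("pics/scene0.png")[188:198,213:224,2])
E
```

```text
0 [218.21581361 192.98747543]
2.5 [217.89335092 193.39736917]
5 [217.57022628 193.8081099 ]
218.02868852459017 192.64344262295083 244
218.06593406593407 192.75824175824175 91
218.07291666666666 192.67708333333334 96
218.0 192.7471264367816 87
[ 1.07713597  0.79935837 -3.85108982] [ 5.39532886e+02 -1.80953909e-02  1.95830532e+02]
[[138 129 112  90  80  78  77  76  75  71  74]
 [138 131 110  90  78  77  78  78  73  76  73]
 [140 131 112  91  82  77  79  81  76  74  72]
 [141 130 115  82  70  70  75  75  77  69  76]
 [140 130 109  84  66  63  68  76  76  73  72]
 [136 133 114  83  67  60  63  68  70  73  74]
 [139 132 112  85  69  61  60  67  75  75  70]
 [138 138 113  92  78  70  69  74  74  74  69]
 [138 131 115  90  79  79  75  77  79  73  72]
 [114 114 105  84  81  82  79  79  80  76  75]]
[[125 124 108  88  80  74  69  54  53  56  63]
 [124 122 114  91  84  77  77  71  69  65  64]
 [128 126 111  85  79  81  82  77  71  68  68]
 [128 125 107  85  82  82  79  81  76  70  64]
 [129 121 101  85  80  88  77  74  73  67  70]
 [127 123 108  85  87  85  75  73  71  63  68]
 [129 124 107  89  79  72  67  68  72  73  68]
 [131 129 110  87  77  72  66  74  69  71  70]
 [131 127 112  96  78  74  78  77  71  67  71]
 [145 136 114  90  82  82  80  80  78  73  69]]
```

>>> {"name": "arm_command", "arguments": {
  "plan": [
    {"tx":-0.04,"ty":0,"tz":0,"wx":0,"wy":0,"wz":0,"jaw":-1}
  ]
}}

```text
time: 12.1
tool_pos: [539.5, -0.0, 196.2]
tcp_rot: [-0.244, 1.571, 0.192]
contact_force: [3.1, 0.7, -5.7]
grip_width: 25.7
```

>>> {"name": "arm_command", "arguments": {
  "plan": [
    {"tx":-0.03,"ty":0,"tz":0,"wx":0,"wy":0,"wz":0,"jaw":-1}
  ]
}}

```text
time: 12.2
tool_pos: [539.5, -0.0, 196.5]
tcp_rot: [0.392, 1.571, 0.828]
contact_force: [1.7, 0.3, -6.1]
grip_width: 25.6
```

>>> {"name": "arm_command", "arguments": {
  "plan": [
    {"tx":-0.03,"ty":0,"tz":0,"wx":0,"wy":0,"wz":0,"jaw":-1}
  ]
}}

```text
time: 12.3
tool_pos: [539.5, 0.0, 196.9]
tcp_rot: [0.119, 1.571, 0.555]
contact_force: [2.4, 0.3, -5.3]
grip_width: 25.7
```

```bash
python3 look.py s14
```

```text
[5.39532405e+02 3.70278278e-03 1.96903520e+02] [ 2.4487131   0.30114549 -5.29524984] 25.73022996615491
[ 5.39539047e+02 -1.13411456e-02  1.96993493e+02] [ 1.98790681  0.97256565 -6.06842961] 12.35
[[ 6  5  9  9 12 10 12 10  7  7  5]
 [ 1  4  8  7  7  8  7  7  9  7  8]
 [ 7  5  6  9  7  7  8  6  7  5  4]
 [ 6  4  6 10 12  9  7 10  9  8  7]
 [ 4  5  9 18 24 17 10  9  8  9  5]
 [ 7  5 10 21 26 19 11  7  6  8  5]
 [ 3  7  8 16 17 15  9 10  7  8  6]
 [ 7  5  6 10 10  8  6  4  8  6  4]
 [ 7  7  9 10  7  9  9  8  6  9  5]
 [ 3  7  6  8  8  9  8  6  8  6  8]
 [ 4  5  9 10  6  6  7  5  8  7 10]
 [ 8  3  4  2  4  5  7  8  9  9 17]
 [ 7  2  6  3  5  5  6  9  5  8 16]
 [ 4  7  5  3  4  5  6  7  7  8 11]]
```

>>> {"name": "arm_command", "arguments": {
  "plan": [
    {"tx":-0.03,"ty":0,"tz":0,"wx":0,"wy":0,"wz":0,"jaw":-1}
  ]
}}

```text
time: 12.45
tool_pos: [539.5, -0.0, 197.3]
tcp_rot: [-0.288, 1.571, 0.148]
contact_force: [3.4, 0.3, -5.4]
grip_width: 25.9
```

>>> {"name": "arm_command", "arguments": {
  "plan": [
    {"tx":-0.03,"ty":0,"tz":0,"wx":0,"wy":0,"wz":0,"jaw":-1}
  ]
}}

```text
time: 12.55
tool_pos: [539.5, 0.0, 197.6]
tcp_rot: [-0.352, 1.571, 0.084]
contact_force: [2.1, -0.3, -5.2]
grip_width: 25.9
```

>>> {"name": "arm_command", "arguments": {
  "plan": [
    {"tx":-0.03,"ty":0,"tz":0,"wx":0,"wy":0,"wz":0,"jaw":-1}
  ]
}}

```text
time: 12.65
tool_pos: [539.5, -0.0, 198.0]
tcp_rot: [-0.462, 1.571, -0.027]
contact_force: [2.1, 0.7, -6.5]
grip_width: 26.0
```

```bash
python3 look.py s15
```

```text
[ 5.39497182e+02 -3.30769456e-02  1.97978045e+02] [ 2.07350579  0.67869942 -6.46536546] 26.014603286484768
[5.39527184e+02 2.52509823e-04 1.98022736e+02] [ 2.89250331 -1.66287022 -5.39572194] 12.7
[[ 3  6  8  9  8 10  9 10  6  8  6]
 [ 4  7  6  8  8  7  8  6  8  7  8]
 [ 5  5  9  9  7  9  7  9  9  5  3]
 [ 7  4  6  8 10  9  8  9  7  7  6]
 [ 3  4 10 13 23 19 10  5  7  7  8]
 [ 5  6 11 22 28 19 11  9  7  7  7]
 [ 5  6  9 18 17 15  8  9  7  6  5]
 [ 7  3  9  6  8  7  9  8  6  6  7]
 [ 7  7  6  9  8  6  6  7  7  8  8]
 [ 2  5  8  8  9  6 11 10  8  9  8]
 [ 2  4  8  8  7  6  8  7  7  5  9]
 [ 6  4  6  4  3  2  3  8  8  7 17]
 [ 4  2  5  7  4  5  7  5  5  9 15]
 [ 2  6  6  6  3  5  5  7  8  7 12]]
```

>>> {"name": "arm_command", "arguments": {
  "plan": [
    {"tx":-0.03,"ty":0,"tz":0,"wx":0,"wy":0,"wz":0,"jaw":-1}
  ]
}}

```text
time: 12.8
tool_pos: [539.5, -0.0, 198.3]
tcp_rot: [-0.478, 1.571, -0.042]
contact_force: [1.9, -0.1, -6.5]
grip_width: 26.3
```

```bash
python3 look.py s16 | head -2; python3 - <<'E'
from h import *
# z measured per crop
zs=dict(s4=163.5,s5=183.4,s6=192.05,s7=193.09,s8=194.18,s9=194.9,s10=195.3,s11=195.5,s12=195.67,s13=195.83,s14=197.0,s15=198.02,s16=198.3)
for k,z in zs.items():
    g=cv2.imread(f"pics/{k}.png",0)
    m=(cv2.GaussianBlur(g,(5,5),0)<60).astype(np.uint8); m[:240]=0;m[400:]=0;m[:,:190]=0;m[:,346:]=0
    n,l,st,ce=cv2.connectedComponentsWithStats(m); i=1+np.argmax(st[1:,4])
    # third hole
    r=g[325:425,418:450].astype(float);w=np.clip(62-r,0,None);yy=np.mgrid[325:425,418:450][0]
    print(k,z,ce[i],st[i,4],(w*yy).sum()/w.sum())
E
```

```text
[ 5.39497286e+02 -1.63008740e-02  1.98276874e+02] [ 1.90135415 -0.10317715 -6.4629953 ] 26.300890068250993
[5.39526524e+02 1.19126691e-02 1.98316186e+02] [ 2.55602044  0.21662264 -4.38374047] 12.85
s4 163.5 [277.80568475 339.07183463] 7740 375.3995032479939
s5 183.4 [275.91226068 312.62406492] 7887 372.6546248142645
s6 192.05 [275.52402023 300.81415929] 7910 382.5757369807153
s7 193.09 [275.26257842 299.59813084] 7811 381.91446971221575
s8 194.18 [274.5621079  298.26624843] 7970 381.64622599769933
s9 194.9 [275.10243408 296.85116633] 7888 379.703855689493
s10 195.3 [274.8349627  296.20028299] 7774 379.74845063248154
s11 195.5 [274.57705678 295.87266641] 7767 380.7958208034544
s12 195.67 [274.3227889  295.67591995] 7745 380.0366979717465
s13 195.83 [274.64342784 295.59213918] 7760 377.3393496187957
s14 197.0 [275.11517598 294.24271477] 7927 381.2053500555644
s15 198.02 [274.43023554 292.91141833] 7812 380.8329409786447
s16 198.3 [274.44211994 292.47140865] 7887 381.23980123427106
```

>>> {"name": "arm_command", "arguments": {
  "plan": [
    {"tx":-0.03,"ty":0,"tz":0,"wx":0,"wy":0,"wz":0,"jaw":-1}
  ]
}}

```text
time: 12.95
tool_pos: [539.5, -0.0, 198.5]
tcp_rot: [-0.322, 1.571, 0.114]
contact_force: [3.9, -0.4, -6.3]
grip_width: 25.6
```

```bash
python3 look.py s17 | head -9
```

```text
[ 5.39491793e+02 -4.83317943e-03  1.98510124e+02] [ 3.87437442 -0.4113324  -6.34568126] 25.565792361707196
[5.39515444e+02 8.75977155e-03 1.98538427e+02] [ 3.19312819 -0.16993092 -6.06617428] 13.0
[[ 5  4  6  8 11  9  6  8  8  6  3]
 [ 5  6  6  9  7  8  8  6  7  2  6]
 [ 2  7  6  5  7  6  9  7 10  5  7]
 [ 5  4  8  9 10  9  6  6  6  6  5]
 [ 4  6  8 15 19 17 10  6  7  7  5]
 [ 4  4  9 20 30 23 12  7  9  7  5]
 [ 6  8 10 18 18 15 12  7  8  7  3]
```

View pics/s17.png

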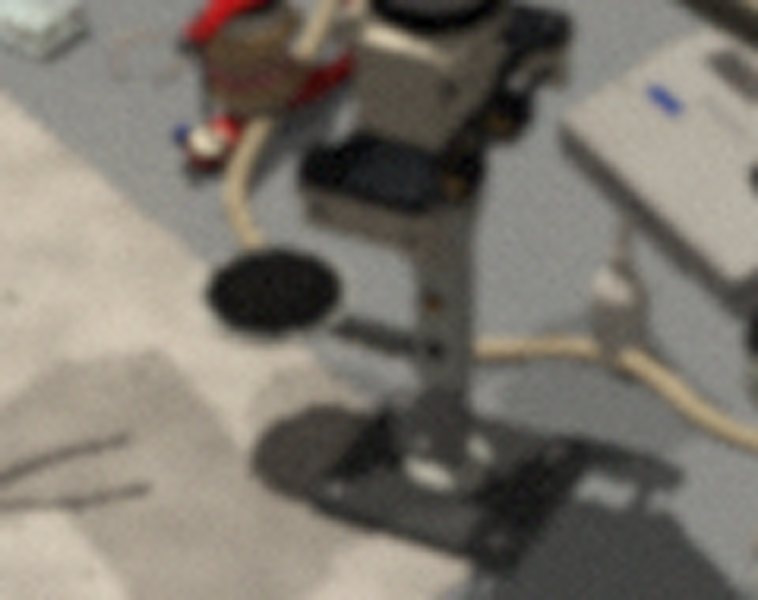

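>>> {"name": "arm_command", "arguments": {
  "plan": [
    {"tx":-0.03,"ty":0,"tz":-0.03,"wx":0,"wy":0,"wz":0,"jaw":-1}
  ]
}}

```text
time: 13.1
tool_pos: [539.5, -0.0, 198.7]
tcp_rot: [-0.117, 1.57, 0.319]
contact_force: [4.8, 1.8, -9.5]
grip_width: 26.0
```

```bash
python3 look.py s18 | head -9
```

```text
[ 5.39453621e+02 -2.53663022e-02  1.98707451e+02] [ 4.81231625  1.79292061 -9.49752993] 26.041750236481747
[ 5.39479027e+02 -2.67566952e-02  1.98752953e+02] [ 4.0821115   1.44229768 -8.26178586] 13.15
[[ 2  7 10  8  8 10  9  8  9  7  6]
 [ 3  8  9  9  9  9  9  7  5  8  6]
 [ 4  4  6  6  6  7  8  6  7  9  4]
 [ 6  4  5 10  8  9 11  8  6  6  8]
 [ 5  4  8 17 22 15 10  8  6  7  3]
 [ 4  6 10 20 29 22 12  6  8  6  4]
 [ 5  4  9 16 19 16 13  7  7  7  7]
```

The catch is felt. The tool stops advancing and the force holds at about 8–9.5 N, so only a few newtons are on the latch. I'll back off into the middle of the play and release.

>>> {"name": "arm_command", "arguments": {
  "plan": [
    {"tx":0.05,"ty":0,"tz":0,"wx":0,"wy":0,"wz":0,"jaw":-1},
    {"tx":0.05,"ty":0,"tz":0,"wx":0,"wy":0,"wz":0,"jaw":-1}
  ]
}}

```text
time: 13.35
tool_pos: [539.5, -0.0, 198.5]
tcp_rot: [-0.423, 1.569, 0.013]
contact_force: [2.7, 0.2, -0.7]
grip_width: 26.0
```

>>> {"name": "arm_command", "arguments": {
  "plan": [
    {"tx":0.05,"ty":0,"tz":0,"wx":0,"wy":0,"wz":0,"jaw":-1},
    {"tx":0.02,"ty":0,"tz":0,"wx":0,"wy":0,"wz":0,"jaw":-1},
    {"tx":0,"ty":0,"tz":0,"wx":0,"wy":0,"wz":0,"jaw":0.2},
    {"tx":0,"ty":0,"tz":0,"wx":0,"wy":0,"wz":0,"jaw":1},
    {"tx":0,"ty":0,"tz":0,"wx":0,"wy":0,"wz":0,"jaw":1},
    {"tx":0,"ty":0,"tz":0,"wx":0,"wy":0,"wz":0,"jaw":1},
    {"tx":0,"ty":0,"tz":0,"wx":0,"wy":0,"wz":0,"jaw":1}
  ]
}}

```text
time: 14.05
tool_pos: [539.0, -0.1, 197.0]
tcp_rot: [2.662, 1.57, 3.098]
contact_force: [0.5, 0.3, 0.4]
grip_width: 61.5
```

>>> {"name": "arm_command", "arguments": {
  "plan": [
    {"tx":0,"ty":0,"tz":0,"wx":0,"wy":0,"wz":0,"jaw":1},
    {"tx":0,"ty":0,"tz":0,"wx":0,"wy":0,"wz":0,"jaw":1},
    {"tx":-1,"ty":0,"tz":0,"wx":0,"wy":0,"wz":0,"jaw":1},
    {"tx":-2,"ty":0,"tz":0,"wx":0,"wy":0,"wz":0,"jaw":1},
    {"tx":-3,"ty":0,"tz":0,"wx":0,"wy":0,"wz":0,"jaw":1},
    {"tx":-3,"ty":0,"tz":0,"wx":0,"wy":0,"wz":0,"jaw":1},
    {"tx":-3,"ty":0,"tz":0,"wx":0,"wy":0,"wz":0,"jaw":1},
    {"tx":0,"ty":0,"tz":0,"wx":0,"wy":0,"wz":0,"jaw":1}
  ]
}}

```text
time: 14.85
tool_pos: [540.7, -0.3, 322.4]
tcp_rot: [-0.57, 1.562, -0.134]
contact_force: [0.4, 0.2, 0.8]
grip_width: 91.8
```

```bash
python3 look.py s19;python3 - <<'E'
from h import *
o=readout.get_obs();im=imaging.capture("wrist");cv2.imwrite("pics/w4.png",im);print(o['tool_pos'])
g=cv2.imread("pics/s19.png",0)
m=(cv2.GaussianBlur(g,(5,5),0)<60).astype(np.uint8); m[:240]=0;m[400:]=0;m[:,:190]=0;m[:,346:]=0
n,l,st,ce=cv2.connectedComponentsWithStats(m); i=1+np.argmax(st[1:,4]);print(ce[i])
E
```

```text
[ 5.40674188e+02 -2.66347290e-01  3.22365292e+02] [0.39919076 0.18446128 0.78633939] 91.84026650832095
[ 5.39913678e+02 -1.75403063e-01  3.19830388e+02] [ 0.23981732 -0.85317414 -0.82751949] 14.9
[[ 4  5  7  6  8  6  7  7  9  7  6]
 [ 1  8  9  7  8  9  9  9  6  8  5]
 [ 3  5  5  9  8  5  7  6  7  4  6]
 [ 3  6  6 13 16 13  9  6  6  7  4]
 [ 2  4 13 25 36 21 11  8  9  6  5]
 [ 6  6 15 28 38 26 14  6  7  5  7]
 [ 3  5  8 15 23 16  8  9  7  8  2]
 [ 6  7  6 10 11 10  9  7  4  5  5]
 [ 6  9  7 11  8  5  7  8  6  9  6]
 [ 6  4  8  5  8  8  7 10  6  7  4]
 [ 6  8  5  7  7  6  7  9  6 11 10]
 [ 2  4  6  6  7  4  6  6  7 10 16]
 [ 5  4  6  2  2  4  4  8  5  7 12]
 [ 5  3  5  8  8  6  9  9  4  4 10]]
[ 5.39913678e+02 -1.75403063e-01  3.19830388e+02]
[274.23233472 293.15800784]
```

View pics/s19.png

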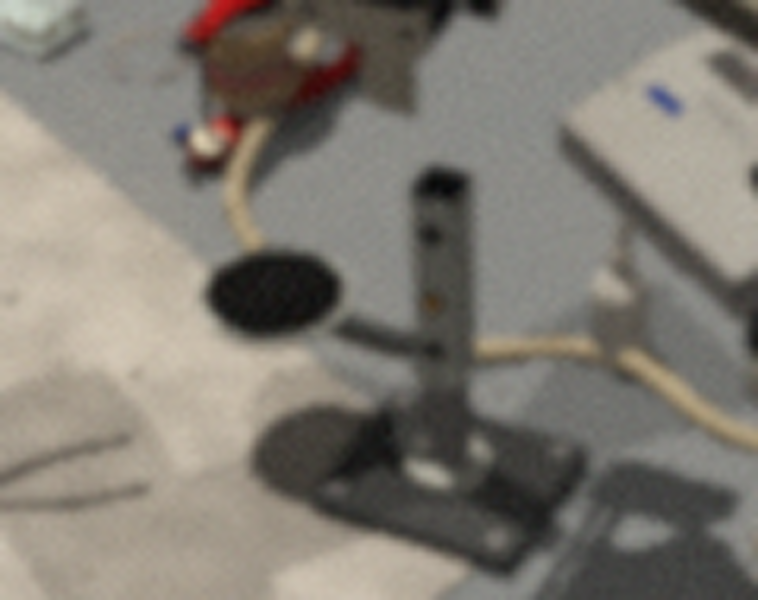

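View pics/w4.png

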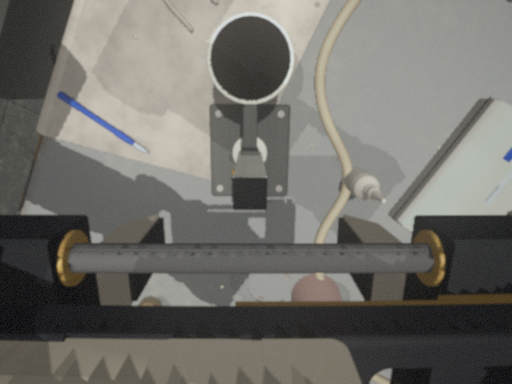

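The sleeve stays up. The brass button shows in the middle hole at (432,302), with the free top hole above it at (430,233). I'll zoom in on the wrist view to see whether it stands proud.

```bash
python3 - <<'E'
from h import *
im=cv2.imread("pics/w4.png");o=readout.get_obs()
yaw=np.radians(24.8);X=np.array([np.cos(yaw),np.sin(yaw),0]);f=np.array([539,-.7,148])-13*X
for k in (0,5): print(proj("wrist",f-k*X,o))
print(proj("wrist",f+[0,0,76],o),proj("wrist",f+26*X+[0,0,76],o))
cv2.imwrite("pics/w4c.png",cv2.resize(im[140:215,205:300],(760,600),interpolation=cv2.INTER_CUBIC))
h=cv2.cvtColor(im,cv2.COLOR_BGR2HSV);m=cv2.inRange(h,(8,90,60),(28,255,255));m[:150]=0;m[210:]=0;m[:,:215]=0;m[:,260:]=0
print(cv2.connectedComponentsWithStats(m)[2:])
# cup refine
from plant import imaging
E
```

```text
[237.1879556  173.07272556]
[232.05297801 173.05244006]
[233.19379566 195.01509113] [268.13591694 195.15145556]
(array([[     0,      0,    512,    384, 196602],
       [   232,    170,      2,      4,      6]], dtype=int32), array([[255.50070193, 191.50061037],
       [232.5       , 171.5       ]]))
```

View pics/w4c.png

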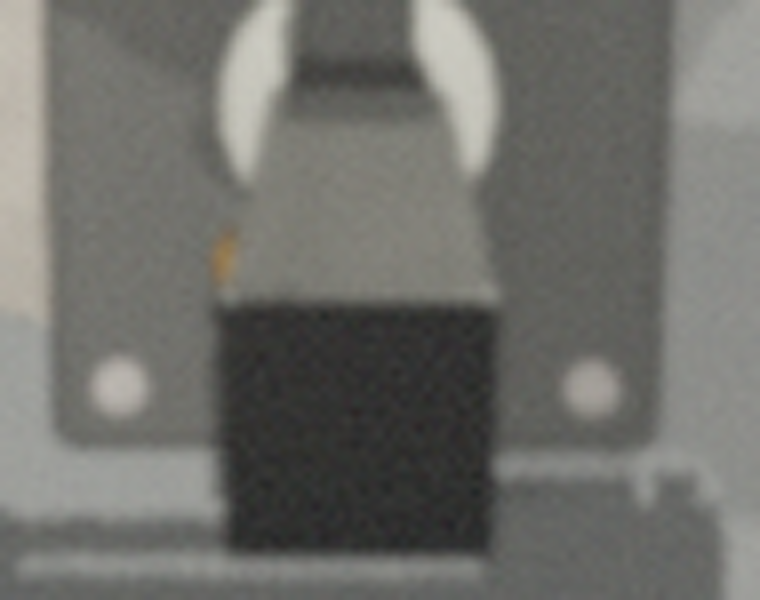

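The button tip shows proud to the left of the sleeve (column about 231.5, predicted 232.0 fully out and 237 if flush), so it has snapped right out. Next is the cup.

```bash
python3 plan.py 500 -301 240 24.8 10
```

```text
[ 5.39227064e+02 -1.05811850e-01  3.18009880e+02] 14.95 w [0.00318712 0.00158026 0.00094125]
[{tx: 0.78, ty: -2.56, tz: -1.63, wx: 0.0, wy: 0.0, wz: 0.0}, {tx: 0.78, ty: -2.56, tz: -1.63, wx: 0.0, wy: 0.0, wz: 0.0}, {tx: 0.78, ty: -2.56, tz: -1.63, wx: 0.0, wy: 0.0, wz: 0.0}, {tx: 0.78, ty: -2.56, tz: -1.62, wx: 0.0, wy: 0.0, wz: 0.0}, {tx: 0.78, ty: -2.56, tz: -1.62, wx: 0.0, wy: 0.0, wz: 0.0}, {tx: 0.78, ty: -2.56, tz: -1.62, wx: 0.0, wy: 0.0, wz: 0.0}, {tx: 0.78, ty: -2.56, tz: -1.62, wx: 0.0, wy: 0.0, wz: 0.0}, {tx: 0.78, ty: -2.57, tz: -1.62, wx: 0.0, wy: 0.0, wz: 0.0}, {tx: 0.78, ty: -2.57, tz: -1.62, wx: 0.0, wy: 0.0, wz: 0.0}, {tx: 0.78, ty: -2.57, tz: -1.62, wx: 0.0, wy: 0.0, wz: 0.0}]
```

>>> {"name": "arm_command", "arguments": {
  "plan": [
    {"tx":0,"ty":-1.3,"tz":-0.8,"wx":0,"wy":0,"wz":0,"jaw":1},
    {"tx":0.2,"ty":-2.5,"tz":-1.6,"wx":0,"wy":0,"wz":0,"jaw":1},
    {"tx":0.8,"ty":-2.5,"tz":-1.6,"wx":0,"wy":0,"wz":0,"jaw":1},
    {"tx":0.8,"ty":-2.5,"tz":-1.6,"wx":0,"wy":0,"wz":0,"jaw":1},
    {"tx":0.8,"ty":-2.5,"tz":-1.6,"wx":0,"wy":0,"wz":0,"jaw":1},
    {"tx":0.8,"ty":-2.5,"tz":-1.6,"wx":0,"wy":0,"wz":0,"jaw":1},
    {"tx":0.8,"ty":-2.5,"tz":-1.6,"wx":0,"wy":0,"wz":0,"jaw":1},
    {"tx":0.8,"ty":-2.5,"tz":-1.6,"wx":0,"wy":0,"wz":0,"jaw":1},
    {"tx":0.8,"ty":-2.5,"tz":-1.6,"wx":0,"wy":0,"wz":0,"jaw":1},
    {"tx":0.8,"ty":-2.5,"tz":-1.6,"wx":0,"wy":0,"wz":0,"jaw":1},
    {"tx":1.0,"ty":-1.8,"tz":-1.0,"wx":0,"wy":0,"wz":0,"jaw":1},
    {"tx":0,"ty":0,"tz":0,"wx":0,"wy":0,"wz":0,"jaw":1},
    {"tx":0,"ty":0,"tz":0,"wx":0,"wy":0,"wz":0,"jaw":1}
  ]
}}

```text
time: 16.25
tool_pos: [499.9, -300.5, 240.1]
tcp_rot: [1.839, 1.568, 2.274]
contact_force: [-0.3, -0.1, 0.2]
grip_width: 91.8
```

```bash
python3 - <<'E'
from h import *
o=readout.get_obs();im=imaging.capture("wrist");cv2.imwrite("pics/w5.png",im);print(o['tool_pos'])
h=cv2.cvtColor(im,cv2.COLOR_BGR2HSV);m=cv2.inRange(h,(5,120,90),(25,255,255));m[214:]=0
n,l,st,ce=cv2.connectedComponentsWithStats(m)
for i in range(1,n):
    if st[i,4]>100: print(st[i],ce[i],onz("wrist",ce[i],28,o))
print(proj("wrist",(500.5,-300.5,36),o))
E
python3 plan.py 500.5 -300.5 240 24.8 1
```

```text
[ 499.91166895 -300.54882924  240.09951224]
[235 152  34  30 774] [251.67312661 166.54134367] [ 500.9252309  -301.82641853   28.        ]
[ 71 204  55  10 253] [ 97.96442688 208.36758893] [ 361.41735034 -420.69197496   28.        ]
[251.85527885 166.70496006]
[ 500.31524406 -300.05194695  240.73421197] 16.3 w [ 3.18236908e-03 -6.06374217e-05 -1.24074420e-03]
[{tx: 0.07, ty: -0.05, tz: -0.0, wx: 0.003, wy: -0.0, wz: -0.001}]
```

View pics/w5.png

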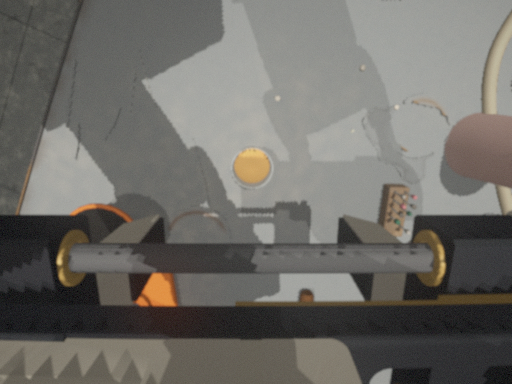

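```bash
python3 - <<'E'
from h import *
print("orange table",onz("top",(362,252),62), onz("scene",(274,308),62))
yaw=np.radians(24.8);X=np.array([np.cos(yaw),np.sin(yaw),0])
print("finger",np.array([500.8,-301.6,0])-65*X,"body end",np.array([500.8,-301.6,0])-95*X)
o=readout.get_obs();print(onz("wrist",(97,207),62,o),onz("wrist",(130,215),62,o), onz("wrist",(213,213),0,o))
E
```

```text
orange table [ 384.39958599 -440.71358224   62.        ] [ 382.59265043 -446.70944605   62.        ]
finger [ 441.7944639  -328.86438536    0.        ] body end [ 414.56113954 -341.44794783    0.        ]
[ 371.3037256  -402.12342714   62.        ] [ 405.58988808 -395.69071818   62.        ] [ 485.4112867  -379.90540028    0.        ]
```

>>> {"name": "arm_command", "arguments": {
  "plan": [
    {"tx":1.5,"ty":-0.14,"tz":0,"wx":0,"wy":0,"wz":0,"jaw":1},
    {"tx":3,"ty":0,"tz":0,"wx":0,"wy":0,"wz":0,"jaw":1},
    {"tx":3,"ty":0,"tz":0,"wx":0,"wy":0,"wz":0,"jaw":1},
    {"tx":3,"ty":0,"tz":0,"wx":0,"wy":0,"wz":0,"jaw":1},
    {"tx":3,"ty":0,"tz":0,"wx":0,"wy":0,"wz":0,"jaw":1},
    {"tx":2,"ty":0,"tz":0,"wx":0,"wy":0,"wz":0,"jaw":1},
    {"tx":1.5,"ty":0,"tz":0,"wx":0,"wy":0,"wz":0,"jaw":1},
    {"tx":1,"ty":0,"tz":0,"wx":0,"wy":0,"wz":0,"jaw":1},
    {"tx":0,"ty":0,"tz":0,"wx":0,"wy":0,"wz":0,"jaw":1},
    {"tx":0,"ty":0,"tz":0,"wx":0,"wy":0,"wz":0,"jaw":1}
  ]
}}

```text
time: 17.3
tool_pos: [501.6, -301.6, 61.9]
tcp_rot: [-0.992, 1.57, -0.555]
contact_force: [-0.5, -0.5, 0.4]
grip_width: 91.5
```

>>> {"name": "arm_command", "arguments": {
  "plan": [
    {"tx":1.2,"ty":0,"tz":-0.07,"wx":0,"wy":0,"wz":0,"jaw":1},
    {"tx":1.2,"ty":0,"tz":0,"wx":0,"wy":0,"wz":0,"jaw":1},
    {"tx":0.8,"ty":0,"tz":0,"wx":0,"wy":0,"wz":0,"jaw":0.3},
    {"tx":0,"ty":0,"tz":0,"wx":0,"wy":0,"wz":0,"jaw":0.15},
    {"tx":0,"ty":0,"tz":0,"wx":0,"wy":0,"wz":0,"jaw":0.1},
    {"tx":0,"ty":0,"tz":0,"wx":0,"wy":0,"wz":0,"jaw":0.07},
    {"tx":0,"ty":0,"tz":0,"wx":0,"wy":0,"wz":0,"jaw":0.05},
    {"tx":0,"ty":0,"tz":0,"wx":0,"wy":0,"wz":0,"jaw":0.02},
    {"tx":0,"ty":0,"tz":0,"wx":0,"wy":0,"wz":0,"jaw":-0.02},
    {"tx":0,"ty":0,"tz":0,"wx":0,"wy":0,"wz":0,"jaw":-0.06},
    {"tx":0,"ty":0,"tz":0,"wx":0,"wy":0,"wz":0,"jaw":-1},
    {"tx":0,"ty":0,"tz":0,"wx":0,"wy":0,"wz":0,"jaw":-1}
  ]
}}

```text
time: 18.5
tool_pos: [500.6, -302.2, 29.3]
tcp_rot: [-0.747, 1.57, -0.311]
contact_force: [0.4, 0.3, 2.6]
grip_width: 43.3
```

>>> {"name": "arm_command", "arguments": {
  "plan": [
    {"tx":-0.3,"ty":0,"tz":0,"wx":0,"wy":0,"wz":0,"jaw":-1},
    {"tx":-1,"ty":0,"tz":0,"wx":0,"wy":0,"wz":0,"jaw":-1},
    {"tx":-2,"ty":0,"tz":0,"wx":0,"wy":0,"wz":0,"jaw":-1},
    {"tx":-2,"ty":0,"tz":0,"wx":0,"wy":0,"wz":0,"jaw":-1},
    {"tx":-1,"ty":0,"tz":0,"wx":0,"wy":0,"wz":0,"jaw":-1},
    {"tx":0,"ty":0,"tz":0,"wx":0,"wy":0,"wz":0,"jaw":-1}
  ]
}}

```text
time: 19.1
tool_pos: [501.1, -302.7, 93.9]
tcp_rot: [-1.096, 1.567, -0.66]
contact_force: [0.4, 0.8, 0.4]
grip_width: 43.0
```

```bash
python3 - <<'E'
from h import *
im=imaging.capture("scene")
cv2.imwrite("pics/s20.png",cv2.resize(im[180:300,200:350],(750,600),interpolation=cv2.INTER_CUBIC))
o=readout.get_obs();print(o['grip_width'],o['tool_pos'],o['contact_force'])
E
python3 plan.py 493 99.2 300 24.8 13
```

```text
42.943933871996684 [ 500.54911904 -302.26857529   92.65347324] [0.12536359 0.74415229 0.06544699]
[ 500.54911904 -302.26857529   92.65347324] 19.15 w [0.00315077 0.00060347 0.00109195]
[{tx: -1.6, ty: 2.82, tz: 1.25, wx: 0.0, wy: 0.0, wz: 0.0}, {tx: -1.6, ty: 2.82, tz: 1.25, wx: 0.0, wy: 0.0, wz: 0.0}, {tx: -1.6, ty: 2.82, tz: 1.25, wx: 0.0, wy: 0.0, wz: 0.0}, {tx: -1.6, ty: 2.82, tz: 1.25, wx: 0.0, wy: 0.0, wz: 0.0}, {tx: -1.6, ty: 2.82, tz: 1.25, wx: 0.0, wy: 0.0, wz: 0.0}, {tx: -1.6, ty: 2.82, tz: 1.25, wx: 0.0, wy: 0.0, wz: 0.0}, {tx: -1.6, ty: 2.82, tz: 1.25, wx: 0.0, wy: 0.0, wz: 0.0}, {tx: -1.6, ty: 2.83, tz: 1.25, wx: 0.0, wy: 0.0, wz: 0.0}, {tx: -1.6, ty: 2.83, tz: 1.25, wx: 0.0, wy: 0.0, wz: 0.0}, {tx: -1.6, ty: 2.83, tz: 1.25, wx: 0.0, wy: 0.0, wz: 0.0}, {tx: -1.6, ty: 2.83, tz: 1.24, wx: 0.0, wy: 0.0, wz: 0.0}, {tx: -1.6, ty: 2.83, tz: 1.24, wx: 0.0, wy: 0.0, wz: 0.0}, {tx: -1.6, ty: 2.83, tz: 1.24, wx: 0.0, wy: 0.0, wz: 0.0}]
```

View pics/s20.png

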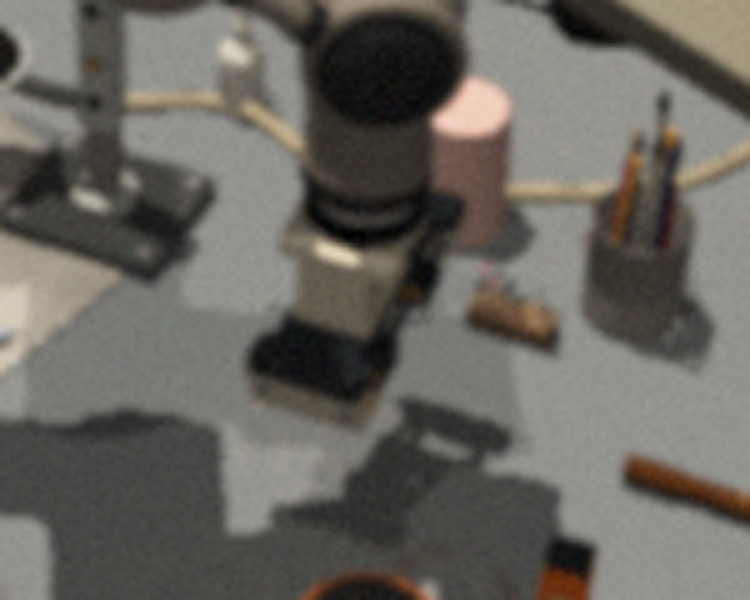

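The cup is off the bench and held out of sight between the fingers (opening 43 mm). I'll go up first, then across to the table.

>>> {"name": "arm_command", "arguments": {
  "plan": [
    {"tx":-2,"ty":0,"tz":0,"wx":0,"wy":0,"wz":0,"jaw":-1},
    {"tx":-3.5,"ty":0,"tz":0,"wx":0,"wy":0,"wz":0,"jaw":-1},
    {"tx":-3.5,"ty":0,"tz":0,"wx":0,"wy":0,"wz":0,"jaw":-1},
    {"tx":-3.5,"ty":0.5,"tz":0.2,"wx":0,"wy":0,"wz":0,"jaw":-1},
    {"tx":-3.5,"ty":1.5,"tz":0.7,"wx":0,"wy":0,"wz":0,"jaw":-1},
    {"tx":-3,"ty":2.5,"tz":1.1,"wx":0,"wy":0,"wz":0,"jaw":-1},
    {"tx":-1.8,"ty":3,"tz":1.3,"wx":0,"wy":0,"wz":0,"jaw":-1},
    {"tx":0,"ty":3,"tz":1.3,"wx":0,"wy":0,"wz":0,"jaw":-1},
    {"tx":0,"ty":3,"tz":1.3,"wx":0,"wy":0,"wz":0,"jaw":-1},
    {"tx":0,"ty":3,"tz":1.3,"wx":0,"wy":0,"wz":0,"jaw":-1},
    {"tx":0,"ty":3,"tz":1.3,"wx":0,"wy":0,"wz":0,"jaw":-1},
    {"tx":0,"ty":3,"tz":1.3,"wx":0,"wy":0,"wz":0,"jaw":-1},
    {"tx":0,"ty":3,"tz":1.4,"wx":0,"wy":0,"wz":0,"jaw":-1},
    {"tx":0,"ty":3,"tz":1.4,"wx":0,"wy":0,"wz":0,"jaw":-1},
    {"tx":0,"ty":3,"tz":1.4,"wx":0,"wy":0,"wz":0,"jaw":-1},
    {"tx":0,"ty":2.5,"tz":1.2,"wx":0,"wy":0,"wz":0,"jaw":-1},
    {"tx":0,"ty":1.7,"tz":0.6,"wx":0,"wy":0,"wz":0,"jaw":-1},
    {"tx":0,"ty":1,"tz":0.4,"wx":0,"wy":0,"wz":0,"jaw":-1},
    {"tx":0,"ty":0,"tz":0,"wx":0,"wy":0,"wz":0,"jaw":-1},
    {"tx":0,"ty":0,"tz":0,"wx":0,"wy":0,"wz":0,"jaw":-1}
  ]
}}

```text
time: 21.15
tool_pos: [492.2, 98.4, 299.7]
tcp_rot: [-3.072, 1.57, -2.636]
contact_force: [0.8, 0.3, -0.4]
grip_width: 42.7
```

```bash
python3 - <<'E'
from h import *
o=readout.get_obs();im=imaging.capture("wrist");cv2.imwrite("pics/w6.png",im);print(o['tool_pos'],o['grip_width'])
print(proj("wrist",(493,99.2,110),o))
yaw=np.radians(24.8);Y=np.array([-np.sin(yaw),np.cos(yaw),0]);X=np.array([np.cos(yaw),np.sin(yaw),0])
for a in (45*X,-45*X,45*Y,-45*Y): print(proj("wrist",np.array([493,99.2,110])+a,o))
E
python3 plan.py 493 99.2 300 24.8 1
```

```text
[492.23150751  98.43078846 299.6705662 ] 42.66168948739862
[252.38700394 168.42195834]
[295.9314616  168.63530046]
[208.83290446 168.22989827]
[252.65239705 124.20551513]
[252.13699653 209.76080455]
[492.30403366  98.14769986 299.79559184] 21.2 w [ 0.00248593 -0.00064438  0.00012809]
[{tx: -0.02, ty: 0.07, tz: 0.11, wx: 0.002, wy: -0.001, wz: 0.0}]
```

View pics/w6.png

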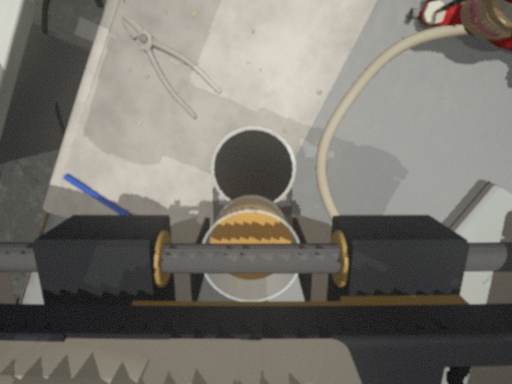

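```bash
python3 - <<'E'
from h import *
im=cv2.imread("pics/w6.png");o=readout.get_obs()
cv2.imwrite("pics/w6c.png",cv2.resize(im[115:215,195:315],(720,600),interpolation=cv2.INTER_CUBIC))
g=cv2.cvtColor(im,cv2.COLOR_BGR2GRAY)
for r in (150,160,165,170,175): print(r,g[r,205:222],g[r,286:303])
print(g[120:140,254])
m=(cv2.GaussianBlur(g,(3,3),0)<75).astype(np.uint8);m[195:]=0;m[:125]=0;m[:,:208]=0;m[:,300:]=0
c=max(cv2.findContours(m,0,1)[0],key=cv2.contourArea)[:,0]
c=c[(c[:,1]<172)]
A=np.c_[2*c,np.ones(len(c))];s=np.linalg.lstsq(A,(c**2).sum(1),rcond=None)[0];print("circle",s[:2],np.sqrt(s[2]+s[0]**2+s[1]**2),np.ptp(c,axis=0))
print(onz("wrist",s[:2],110,o))
E
```

```text
150 [185 183 184 181 181 177 180 179 178 186 191 197 189 163 117  87  71] [ 87 138 188 217 221 212 195 178 171 167 169 169 164 154 146 147 146]
160 [177 177 177 173 175 175 184 191 189 167 119  80  69  73  73  68  66] [ 62  66  64  67  98 155 201 215 209 184 157 149 148 148 145 143 147]
165 [176 174 172 173 172 175 189 195 185 144  92  73  71  65  73  67  69] [ 60  64  58  63  66  96 153 191 201 183 162 146 148 144 144 145 147]
170 [172 171 169 171 171 178 190 193 173 136  86  69  74  71  71  70  64] [ 57  62  57  60  65  86 140 184 195 187 161 146 145 143 144 144 145]
175 [190 189 191 191 191 188 188 190 179 144 103  70  62  65  71  66  64] [ 58  57  59  59  68 116 169 191 185 166 146 143 147 142 143 143 144]
[180 182 181 180 180 185 195 205 199 169 120  81  73  72  74  74  73  72
  73  68]
circle [253.14735996 169.47835723] 36.92192351428199 [74 38]
[494.3063294   98.22076316 110.        ]
```

View pics/w6c.png

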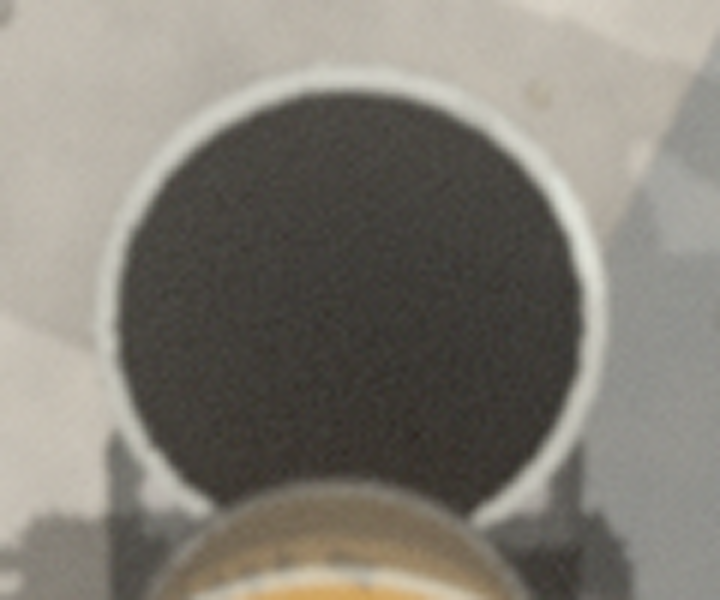

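>>> {"name": "arm_command", "arguments": {
  "plan": [
    {"tx":1.5,"ty":0,"tz":0.16,"wx":0,"wy":0,"wz":0,"jaw":-1},
    {"tx":2.5,"ty":0,"tz":0,"wx":0,"wy":0,"wz":0,"jaw":-1},
    {"tx":2.5,"ty":0,"tz":0,"wx":0,"wy":0,"wz":0,"jaw":-1},
    {"tx":2.5,"ty":0,"tz":0,"wx":0,"wy":0,"wz":0,"jaw":-1},
    {"tx":2.5,"ty":0,"tz":0,"wx":0,"wy":0,"wz":0,"jaw":-1},
    {"tx":2,"ty":0,"tz":0,"wx":0,"wy":0,"wz":0,"jaw":-1},
    {"tx":1,"ty":0,"tz":0,"wx":0,"wy":0,"wz":0,"jaw":-1},
    {"tx":0,"ty":0,"tz":0,"wx":0,"wy":0,"wz":0,"jaw":-1},
    {"tx":0,"ty":0,"tz":0,"wx":0,"wy":0,"wz":0,"jaw":-1},
    {"tx":0,"ty":0,"tz":0,"wx":0,"wy":0,"wz":0,"jaw":-1}
  ]
}}

```text
time: 22.2
tool_pos: [494.5, 99.5, 156.3]
tcp_rot: [-0.357, 1.569, 0.079]
contact_force: [-0.3, -0.2, 0.1]
grip_width: 43.1
```

```bash
python3 plan.py 493.8 98.9 140 24.8 1; python3 - <<'E'
from h import *
im=imaging.capture("scene")
cv2.imwrite("pics/s21.png",cv2.resize(im[120:240,140:290],(750,600),interpolation=cv2.INTER_CUBIC))
im=imaging.capture("wrist");cv2.imwrite("pics/w7.png",im)
E
```

```text
[494.4538157   99.48856617 156.2537521 ] 22.2 w [0.00288247 0.00212139 0.00078725]
[{tx: 1.63, ty: -0.02, tz: -0.09, wx: 0.003, wy: 0.002, wz: 0.001}]
```

View pics/s21.png

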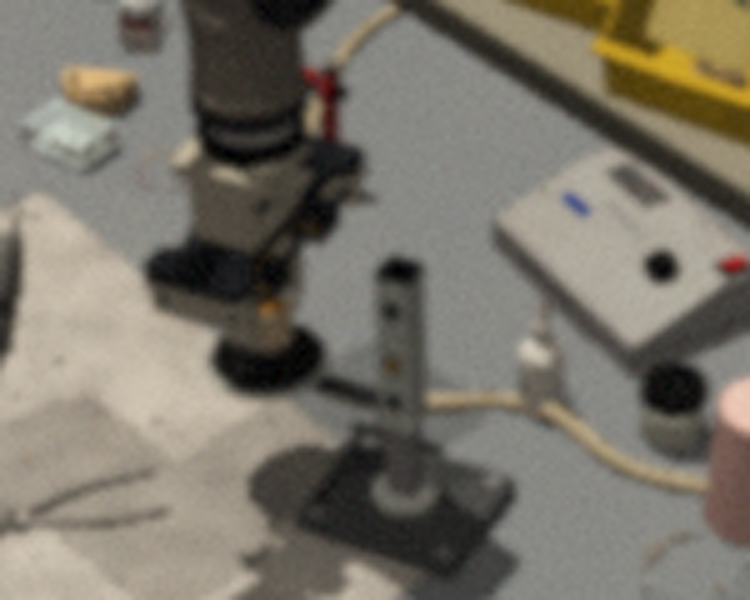

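View pics/w7.png

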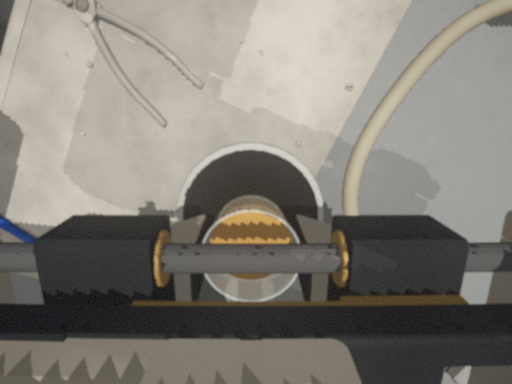

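The cup (column about 252) hangs over the table (181–325, centre 253), and the scene view shows it just above the table. I'll lower it gently.

>>> {"name": "arm_command", "arguments": {
  "plan": [
    {"tx":0.5,"ty":0,"tz":0,"wx":0,"wy":0,"wz":0,"jaw":-1},
    {"tx":0.4,"ty":0,"tz":0,"wx":0,"wy":0,"wz":0,"jaw":-1},
    {"tx":0.3,"ty":0,"tz":0,"wx":0,"wy":0,"wz":0,"jaw":-1},
    {"tx":0.1,"ty":0,"tz":0,"wx":0,"wy":0,"wz":0,"jaw":-1},
    {"tx":0,"ty":0,"tz":0,"wx":0,"wy":0,"wz":0,"jaw":-1},
    {"tx":0,"ty":0,"tz":0,"wx":0,"wy":0,"wz":0,"jaw":-1}
  ]
}}

```text
time: 22.9
tool_pos: [493.7, 99.6, 142.1]
tcp_rot: [0.131, 1.571, 0.567]
contact_force: [0.9, 0.3, -0.8]
grip_width: 43.1
```

>>> {"name": "arm_command", "arguments": {
  "plan": [
    {"tx":0.1,"ty":0,"tz":0,"wx":0,"wy":0,"wz":0,"jaw":-1}
  ]
}}

```text
time: 23.0
tool_pos: [493.9, 99.7, 141.3]
tcp_rot: [-0.246, 1.57, 0.19]
contact_force: [-0.3, -0.1, -0.3]
grip_width: 43.0
```

>>> {"name": "arm_command", "arguments": {
  "plan": [
    {"tx":0.08,"ty":0,"tz":0,"wx":0,"wy":0,"wz":0,"jaw":-1}
  ]
}}

```text
time: 23.1
tool_pos: [493.7, 99.7, 140.3]
tcp_rot: [-0.12, 1.571, 0.316]
contact_force: [0.9, 0.4, -0.8]
grip_width: 43.4
```

>>> {"name": "arm_command", "arguments": {
  "plan": [
    {"tx":0.05,"ty":0,"tz":0,"wx":0,"wy":0,"wz":0,"jaw":-1}
  ]
}}

```text
time: 23.2
tool_pos: [493.7, 99.6, 139.8]
tcp_rot: [0.813, 1.571, 1.249]
contact_force: [-0.1, -0.1, -0.8]
grip_width: 43.2
```

>>> {"name": "arm_command", "arguments": {
  "plan": [
    {"tx":0.04,"ty":0,"tz":0,"wx":0,"wy":0,"wz":0,"jaw":-1}
  ]
}}

```text
time: 23.3
tool_pos: [493.7, 99.6, 139.4]
tcp_rot: [0.851, 1.571, 1.287]
contact_force: [-0.6, 0.0, -0.9]
grip_width: 42.6
```

>>> {"name": "arm_command", "arguments": {
  "plan": [
    {"tx":0.04,"ty":0,"tz":0,"wx":0,"wy":0,"wz":0,"jaw":-1}
  ]
}}

```text
time: 23.4
tool_pos: [493.7, 99.6, 139.0]
tcp_rot: [0.342, 1.571, 0.778]
contact_force: [-0.2, -0.1, 0.8]
grip_width: 43.0
```

>>> {"name": "arm_command", "arguments": {
  "plan": [
    {"tx":0.04,"ty":0,"tz":0,"wx":0,"wy":0,"wz":0,"jaw":-1}
  ]
}}

```text
time: 23.5
tool_pos: [493.7, 99.7, 138.7]
tcp_rot: [0.01, 1.571, 0.446]
contact_force: [-0.1, -0.2, 1.2]
grip_width: 43.2
```

>>> {"name": "arm_command", "arguments": {
  "plan": [
    {"tx":0.03,"ty":0,"tz":0,"wx":0,"wy":0,"wz":0,"jaw":-1}
  ]
}}

```text
time: 23.6
tool_pos: [493.7, 99.7, 138.4]
tcp_rot: [0.012, 1.571, 0.448]
contact_force: [-0.7, 0.2, 1.0]
grip_width: 43.2
```

```bash
python3 -c "
from h import *
im=imaging.capture('scene');o=readout.get_obs();print(o['tool_pos'],o['contact_force'])
cv2.imwrite('pics/s22.png',cv2.resize(im[150:230,150:250],(750,600),interpolation=cv2.INTER_CUBIC))"
```

```text
[493.67946439  99.66020905 138.36899071] [-0.62756973 -0.72670414  1.00176046]
```

View pics/s22.png

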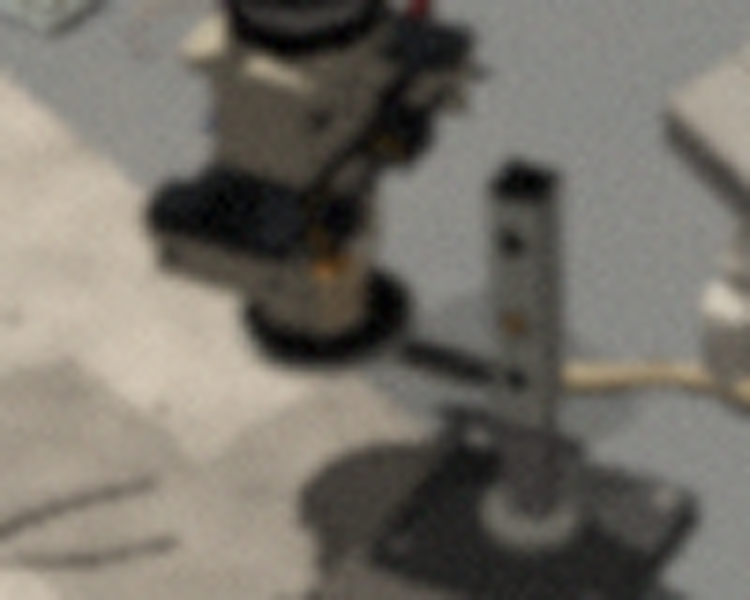

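The force rose at z = 139, where contact was expected (139.1), so the cup is standing on the table. I'll release.

>>> {"name": "arm_command", "arguments": {
  "plan": [
    {"tx":0,"ty":0,"tz":0,"wx":0,"wy":0,"wz":0,"jaw":-0.04},
    {"tx":0,"ty":0,"tz":0,"wx":0,"wy":0,"wz":0,"jaw":0.02},
    {"tx":0,"ty":0,"tz":0,"wx":0,"wy":0,"wz":0,"jaw":0.1},
    {"tx":0,"ty":0,"tz":0,"wx":0,"wy":0,"wz":0,"jaw":0.2},
    {"tx":0,"ty":0,"tz":0,"wx":0,"wy":0,"wz":0,"jaw":0.5},
    {"tx":0,"ty":0,"tz":0,"wx":0,"wy":0,"wz":0,"jaw":0.5},
    {"tx":0,"ty":0,"tz":0,"wx":0,"wy":0,"wz":0,"jaw":0.5},
    {"tx":0,"ty":0,"tz":0,"wx":0,"wy":0,"wz":0,"jaw":0.5}
  ]
}}

```text
time: 24.45
tool_pos: [493.7, 99.6, 138.3]
tcp_rot: [0.288, 1.571, 0.724]
contact_force: [-0.5, -0.1, 0.2]
grip_width: 68.7
```

>>> {"name": "arm_command", "arguments": {
  "plan": [
    {"tx":-0.5,"ty":0,"tz":0,"wx":0,"wy":0,"wz":0,"jaw":0.5},
    {"tx":-1,"ty":0,"tz":0,"wx":0,"wy":0,"wz":0,"jaw":0.5},
    {"tx":-2,"ty":0,"tz":0,"wx":0,"wy":0,"wz":0,"jaw":0.5},
    {"tx":-3,"ty":0,"tz":0,"wx":0,"wy":0,"wz":0,"jaw":0.8},
    {"tx":-3,"ty":0,"tz":0,"wx":0,"wy":0,"wz":0,"jaw":1},
    {"tx":-3,"ty":0,"tz":0,"wx":0,"wy":0,"wz":0,"jaw":1},
    {"tx":-3,"ty":0,"tz":0,"wx":0,"wy":0,"wz":0,"jaw":1},
    {"tx":-2,"ty":0,"tz":0,"wx":0,"wy":0,"wz":0,"jaw":1},
    {"tx":0,"ty":0,"tz":0,"wx":0,"wy":0,"wz":0,"jaw":1},
    {"tx":0,"ty":0,"tz":0,"wx":0,"wy":0,"wz":0,"jaw":1}
  ]
}}

```text
time: 25.45
tool_pos: [493.5, 99.6, 313.6]
tcp_rot: [-0.337, 1.57, 0.099]
contact_force: [0.0, -0.3, 0.2]
grip_width: 91.8
```

```bash
python3 - <<'E'
from h import *
o=readout.get_obs();w=imaging.capture("wrist");print(o['tool_pos'],o['contact_force'])
cv2.imwrite("pics/w8.png",w)
im=imaging.capture('scene');b=im.astype(int);print((b[:,:,2]-b[:,:,0])[190:196,214:223])
cv2.imwrite('pics/s23.png',cv2.resize(im[150:230,150:250],(750,600),interpolation=cv2.INTER_CUBIC))
E
```

```text
[493.50031586  99.62819015 313.58189751] [ 0.03523234 -0.25964398  0.16624473]
[[ 3  6  7  9  8 10  7  9  8]
 [ 5  4  8 10 13 13  9  9  7]
 [ 3  3 10 19 28 21 11  9  9]
 [ 1  7 14 23 33 25 13  9  6]
 [ 3  6  8 17 24 17 11  7  8]
 [ 6  8  9 13 11  8  8  8  7]]
```

View pics/w8.png

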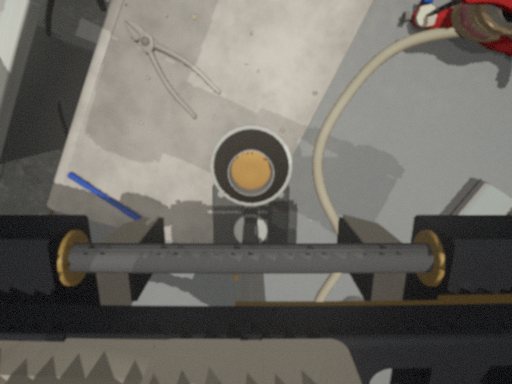

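View pics/s23.png

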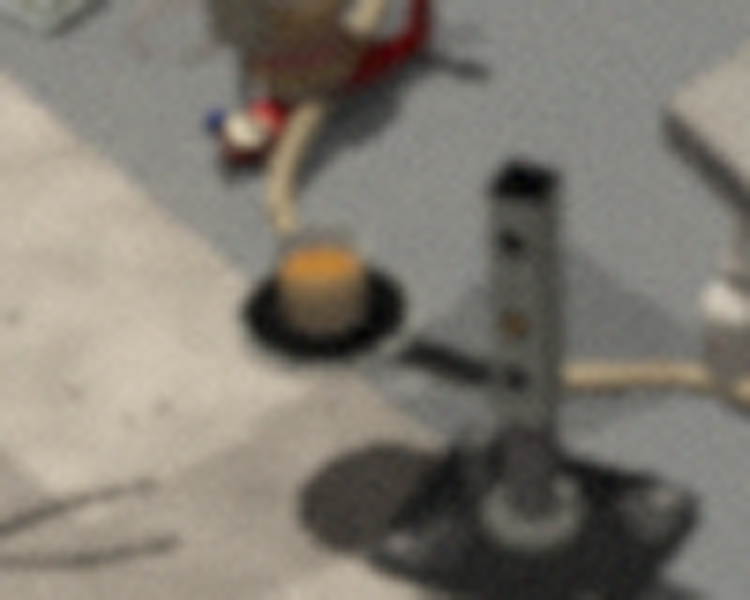

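```bash
python3 - <<'E'
from h import *
o=readout.get_obs();w=cv2.imread("pics/w8.png")
t=onz("wrist",(251.3,166.7),109.5,o);c=onz("wrist",(251,172),145,o);print(t,c,c-t)
h=cv2.cvtColor(w,cv2.COLOR_BGR2HSV);m=cv2.inRange(h,(5,120,90),(25,255,255));m[214:]=0
n,l,st,ce=cv2.connectedComponentsWithStats(m);i=1+np.argmax(st[1:,4]);print(ce[i],st[i],onz("wrist",ce[i],138,o)-t)
cv2.imwrite("pics/w8c.png",cv2.resize(w[115:215,200:305],(630,600),interpolation=cv2.INTER_CUBIC))
E
```

```text
[492.99271104  99.23493342 109.5       ] [491.9595179  100.73833827 145.        ] [-1.03319315  1.50340485 35.5       ]
[250.4893617  170.27382054] [ 232  153   38   36 1081] [-1.59355769  1.50306785 28.5       ]
```

View pics/w8c.png

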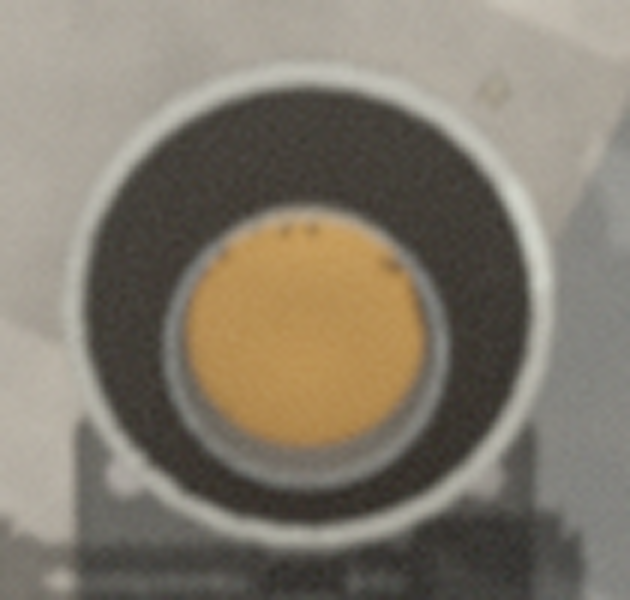

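The cup stands upright, about 2 mm from the table's middle (cup centre about 251,171, table centre about 251,167). The button is still out and nothing else was touched, so I'm handing in.

```bash
python3 -c "
from plant import bot;print(bot.close_job())"
```

```text
the job is handed in; nothing more can be done
None
```

The table is up one hole, with the button latched in the next hole, and the wax cup stands upright on it. I handed the job in at about 25.6 s of the 69 s allowed.

**What I did**
- **Sleeve:** I pinched the button flush against the back of the sleeve. I slid the sleeve up in small steps until brass showed in the next hole and I felt the catch, at about 48.8 mm. I then backed off about 1 mm into the play and let go. The wrist force peaked at about 9.5 N in the readings, which puts only a few newtons on the latch.
- **Cup:** I lifted the cup from the bench and lowered it onto the table until about 1 N of contact, then released it and backed away.

**What the last checks showed**
- **Button:** after I let go of the sleeve, the wrist view put the button tip at about column 231.5, against 232.0 predicted for fully out and 237 for flush. The final scene picture still showed it in the middle hole, a little dimmer than at the start, which I put down to the gripper's shadow.
- **Sleeve height:** the table settled at about 47.8 mm up. Lowering the cup may have pushed it down by up to 0.7 mm within the play.
- **Cup:** it is upright, about 2 mm from the table's middle. The robot stood clear above it.

**What disagreed or was not checked**
- **Free travel:** the sleeve moved freely for about 3 mm after brass first showed, more than the 2 mm of play I expected. The early brass was probably the round tip entering the hole.
- **Hole spacing:** the camera estimate was 46.3–46.7 mm, about 1 mm less than I felt.
- **Bystanders:** I did not measure the other things on the bench again at the end, but the arm met no contact away from the stand and the cup.

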